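Find the spindle's flat and hold the stop collar on it

ROBOT

A 7-joint arm with a two-finger parallel gripper is mounted at the origin on the work surface. World frame = base frame: x ahead of the robot, y to its left, z up, the work surface at z = 0. Lengths are in m, angles in rad, forces in N, time in s.
With the tool pointing down it reaches from about 0.425 to 0.925 m from the base axis. Payload 6.8 kg.
Tool frame: the origin (TCP) lies midway between the tips of the shut fingers; the grasp point (between the pads) lies 19 mm behind it; z points along the fingers, x is the direction in which the jaws open and shut, and the axes are right-handed (so a half turn about z gives the same grasp; the last joint's range is limited). The gripper opens to 85 mm and grips with 20 to 120 N. Pads are 22 mm wide; open, the fingers measure 114 mm over their backs; the gripper's body (76 mm by 85 mm) begins 54 mm behind the grasp point. The pads swing forward as they close: fully open they stand 13 mm farther back than shut.
Start: joints at [1.035, 0.477, 0.022, 1.555, -0.011, 1.109, -0.083], TCP at [0.28, -0.614, 0.231] pointing down, gripper open.
Joint ranges: [-2.96, 2.96], [-0.34, 2.1], [-1.41, 1.46], [0.24, 2.44], [-1.37, 4.51], [0.17, 1.92], [-2.96, 2.96]. Speed limits (rad/s): [2.39, 2.39, 3.14, 3.14, 3.14, 3.14, 3.14].

INTERFACE

Orientations are given as a unit quaternion [w, x, y, z].
In Python, from station import bot, imaging, nets gives the robot as it stands. The module is installed in compiled form; this text tells all that it offers.
- The arm moves only by the tool apply_moves, never from a script. Its argument "moves" is text: rows parted by semicolons, each of 7 numbers parted by spaces: the gripper command: -1 is fully open, 1 is shut, values between are in proportion, then the shift along the tool's x, y, z normalised to -1 to 1, where 1 is 120 mm, then the turn, a rotation vector about the tool's x, y, z normalised to -1 to 1, where 1 is 4 degrees. In form: hand dx dy dz rx ry rz; .... A call has 1 to 12 rows; each row shifts and turns the commanded pose from where the row before left it, along the tool's axes as they then stand; what a row does not reach is not made up. A row lasts 1/12 s, in which the tool goes at most 41.7 mm and 7.16 degrees, less where a joint would pass 70% of its speed; a pose out of reach is approached as far as the arm can. A call with a number of a shift or a turn outside -1 to 1 is refused whole. A call with a gripper value outside its range is refused whole. The fingers move at their own pace and stop on an object; "force" is the grip in N (left out, the last holds). Time passes only in rows, so rows that do not move let the fingers close. It gives the time, the measured TCP pose, the force and the opening at its end, in the units of the state.
- bot.get_obs(): the state, without advancing time (a new reading comes with each control period).
- imaging.read_camera(name): name is "side" or "top" or "wrist"; returns a dict with "image" (400x640x3 uint8, red, green, blue), "fx", "fy", "cx", "cy" (pixels), "view" (4x4, takes a point from world to camera coordinates); the wrist camera has in their place "mount" (4x4, takes a point from camera to tool coordinates, whose origin is the TCP and whose axes are the tool frame's). Camera axes: x right, y down, z forward; pixel columns grow to the right and rows downward; lengths in m; the calibration is good to about 2 mm. The wrist camera is an equidistant fisheye: a pixel r from the principal point sees the ray r / f radians off the axis. A picture is of the moment at which its call begins: read the wrist's pose just before it. There is no depth.
- bot.hand_in(): hands the job in, once; it reports no verdict.
Trained networks look in a picture, given as the dict that the camera call returned (one of the last four; its "shot" number tells which), for a name from the list of things; names that differ only in an ending like _2 or _b are one class to them, and where a whole thing is asked for, a point or a joint stands for the part that bears it (a point fixed in the world has none). Each returns a list of dicts, best first, with "score" (0 to 1); they miss things now and then, are a little off and sometimes report something else, mostly with a low value. They report only what shows in the picture. A call takes as long as a camera call. They do not tell look-alikes from the thing itself.
- nets.spot_in(picture, name): "rect" ([left, top, right, bottom] in pixels, round what is visible of it).
- nets.outline_of(picture, name): "region" (400x640 bool, what is visible of it) and "rect" ([left, top, right, bottom] in pixels, round what is visible of it).
- nets.spot_point(picture, name): "location" ([column, row] in pixels: a listed point, or the origin of a listed thing).
The state is a dict: "t": time; "q": joint angles; "joint_vel": joint speeds; "joint_torque": joint torques, N m; "eef_pos": TCP position; "tool_rot": TCP orientation; "contact_force": force on the tool from outside, world axes, zero at the start; "torque": the same for the moment, N m; "gripper_width": opening from 0.0 (shut) to 1.0 (fully open).
Only numpy, scipy, OpenCV 4.12 (cv2) and the standard library are available. Lean on these libraries where they do the work, as an engineer would, in place of code of your own. Each camera call takes 0.05 s, during which the arm holds its last target.

TASK

On the instrument-repair bench, feel with the fingertips for the flat on the upright spindle: pinch the bare spindle across the flat and turn it until the flat squarely faces the clamped hex driver. Only then fetch the stop collar (the ring with a screw head sticking out of its side), thread it down over the spindle with the screw squarely over the flat, at mid-height of the flat, and finish while still holding it there in the fingers, level and well clear of the casting, ready for the driver to be run in. Leave the other things on the bench where they are.

Things in the scene. Friction and masses are not known exactly. Their poses are not given: they have to be found in the camera images.
- machine: Fixed low grey spindle unit. Origin: on the bench, on the spindle's axis; +x points from the spindle to the clamped hex driver, z up. Casting 150 x 130 mm (x, y, centred), top at 45 mm; bearing cap radius 30 mm, top at 55 mm; a foot 60 mm wide, 15 mm high runs to x = 225 mm and carries the driver's upright clamp, 30 x 40 mm (x 135 to 165 mm, top at 120 mm).
- driver_tip (a point): Tip of the fixed hex driver: a level steel rod of 6 mm diameter along the machine's x, at x = 90 mm, height 100 mm, pointing at the spindle.
- spindle (a joint): Turn of the upright steel spindle about its vertical axis, rad: 0 when the flat squarely faces the driver (machine +x), growing counter-clockwise from above. Starts at 0.5 to 1.5; stays where left (friction about 0.08 N m). Spindle diameter 22 mm, top at 125 mm, the last 4 mm tapered to 15 mm.
- spindle_flat: The flat milled on one side of the spindle, turning with it: 37 mm high (82 to 119 mm above the bench), 13 mm wide. Origin: its centre, 7.5 mm from the spindle's axis, 100 mm above the bench; +x points straight out of the flat, z up. Pinched squarely across the flat the spindle measures 18.5 mm, elsewhere up to 22 mm; round on the other side.
- collar: Loose bright steel stop collar lying flat: outer diameter 44 mm, bore 25 mm, 22 mm high, about 0.14 kg, with a screw head (8 mm diameter) sticking 6 mm out of its side. Origin: centre of the underside; +x points to the screw, z up. The screw is backed out: the bore is clear and the collar slides down the spindle if let go.
- collar_center (a point): Centre of the collar, on its axis, 11 mm above its underside.
- collar_screw (a point): Outer face of the collar's screw head: 28 mm from the collar's axis, 11 mm above its underside.
- spacer: Loose plain bright steel ring, outer diameter 44 mm, bore 25 mm, 14 mm high, no screw. Leave alone. Origin: centre of the underside.
- pulley: Loose aluminium belt pulley, 56 mm diameter, 16 mm high, bore 28 mm. Leave alone. Origin: centre of the underside.
- screwdriver: Loose screwdriver, 190 mm long, lying along its x. Leave alone.
- jar: Loose closed glass jar, 56 mm diameter, 70 mm high. Leave alone. Origin: centre of the underside.
- wrench: Loose steel wrench, 150 mm long, lying along its x. Leave alone.
- pin_cup: Loose small white bowl, 70 mm diameter, 45 mm high. Leave alone. Origin: centre of the underside.
Not all that is in view belongs to the job. Leave any green look-alike of the collar alone.

How it is judged:
By the outcome, as a careful person would: the job done as asked, in the order asked, and still so for the second after the job is handed in, while the arm keeps its last pose, push and grip.
It also fails if it takes over 61 s, if anything falls off the work surface, if the arm or the gripper's body presses on something with over 40 N, if the wrist force passes 120 N, or if a joint passes its speed limit or range.

## Working session

There is one attempt and no reset: what is moved stays moved. The work goes in short steps, Python scripts to look and compute and a tool call to move; the robot and the scene stay as the last step left them, time stands still between calls to the robot, and variables do not carry over. Pictures are saved under pics/ and viewed, and the job is handed in when it is done.

Besides the shell and the picture viewer there is one more tool, called after "Emit:" as a command line: name --argument value ..., lists and objects as JSON in quotes. apply_moves: Moves the arm, as the interface text tells. Scaled input: -1 to 1 covers 120 mm each way for a shift and 4 degrees each way for a turn. Its arguments: {"type":"object","properties":{"moves":{"type":"string"},"force":{"type":"number"}},"required":["moves"]}

```bash
mkdir -p pics; cat > h.py <<'E'
import numpy as np, cv2
from station import bot, imaging, nets
def save(n,im): cv2.imwrite('pics/'+n+'.png',im[...,::-1])
E
python3 - <<'E'
from h import *
o=bot.get_obs(); print(o)
for n in ['top','side','wrist']:
    p=imaging.read_camera(n); save(n+'0',p['image']); print(n,{k:(np.round(v,4).tolist() if hasattr(v,'tolist') else v) for k,v in p.items() if k!='image'})
    for m in ['machine','driver_tip','spindle_flat','collar','collar_screw','collar_center','spacer','pulley','jar','pin_cup']:
        try:
            r=nets.spot_point(p,m); print(n,m,[(np.round(a['location']).tolist(),round(a['score'],2)) for a in r[:3]])
        except Exception as e: print(m,e)
print(bot.get_obs()['t'])
E
```

```text
{'t': 0.0, 'q': array([ 1.03488999,  0.47780547,  0.0223341 ,  1.556478  , -0.01145824,
        1.10929142, -0.08310507]), 'joint_vel': array([ 5.43395687e-04,  7.21019045e-05, -3.16019240e-04, -1.30615946e-03,
       -6.56751155e-05,  9.26258863e-04,  9.83723680e-04]), 'joint_torque': array([ 4.05585752e-04, -5.96442211e+01,  1.60792116e+00, -2.81187648e+01,
        1.24333519e-02,  9.39110178e-03,  8.56535962e-06]), 'eef_pos': array([ 0.27976805, -0.61362859,  0.23031081]), 'tool_rot': array([-4.26445716e-04,  8.41103716e-01, -5.40873072e-01, -8.23174169e-04]), 'contact_force': array([0.49518633, 0.46246105, 0.06267007]), 'torque': array([-0.00709503,  0.01726653,  0.01751212]), 'gripper_width': 1.0034302966928599}
top {'fx': 456.91696362732796, 'fy': 456.91696362732796, 'cx': 322.02670814067625, 'cy': 199.20168932605603, 'view': [[-0.0385, -0.9993, 0.0038, 0.0043], [-0.9741, 0.0367, -0.2232, 0.5973], [0.2229, -0.0123, -0.9748, 1.4742], [0.0, 0.0, 0.0, 1.0]], 'shot': 1}
top machine [([297.0, 227.0], 0.84)]
top driver_tip [([273.0, 206.0], 0.62), ([382.0, 189.0], 0.27)]
top spindle_
[... 922 characters left out ...]
([364.0, 265.0], 0.53)]
side collar_center [([358.0, 265.0], 0.63), ([324.0, 330.0], 0.61)]
side spacer [([306.0, 287.0], 0.54)]
side pulley [([293.0, 257.0], 0.81)]
side jar [([384.0, 314.0], 0.6)]
side pin_cup [([263.0, 164.0], 0.48), ([289.0, 256.0], 0.45)]
wrist {'fx': 309.70691628693146, 'fy': 309.70691628693146, 'cx': 317.8835669837213, 'cy': 199.61184291980905, 'mount': [[1.0, 0.0007, -0.0, 0.0009], [-0.0007, 0.9542, 0.299, -0.0764], [0.0003, -0.299, 0.9542, -0.1426], [0.0, 0.0, 0.0, 1.0]], 'shot': 3}
wrist machine []
wrist driver_tip []
wrist spindle_flat []
wrist collar []
wrist collar_screw []
wrist collar_center []
wrist spacer []
wrist pulley []
wrist jar []
wrist pin_cup []
1.65
```

```bash
python3 - <<'E'
import cv2
a=cv2.imread('pics/top0.png');cv2.imwrite('pics/t1.png',cv2.resize(a[130:310,150:470],(800,450),interpolation=3))
a=cv2.imread('pics/side0.png');cv2.imwrite('pics/s1.png',cv2.resize(a[120:360,220:460],(600,600),interpolation=3))
E
```

```text
(no output)
```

View pics/t1.png

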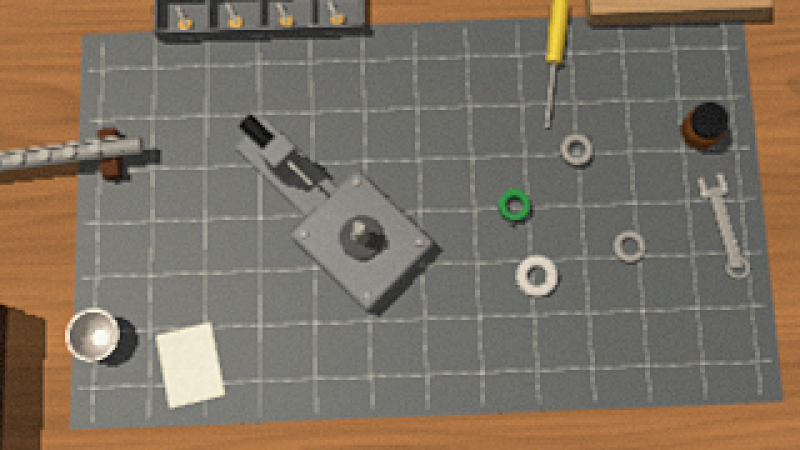

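View pics/s1.png

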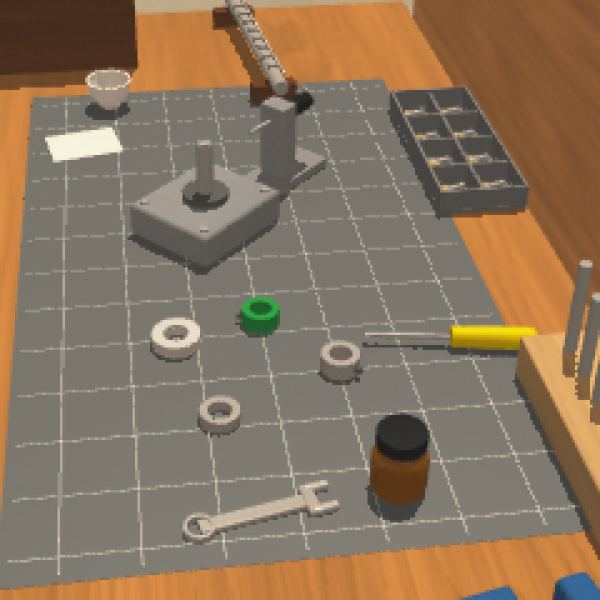

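View pics/wrist0.png

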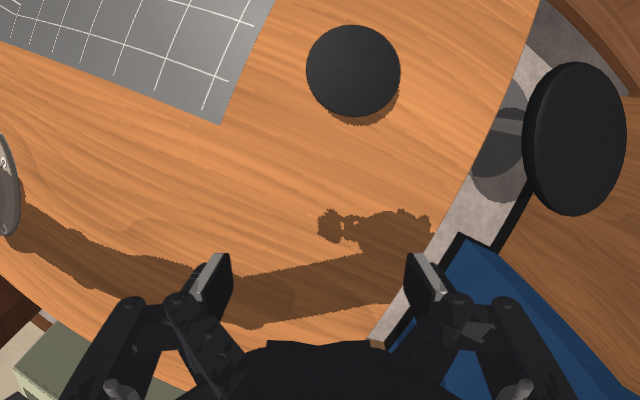

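```bash
cat >> h.py <<'E'
TOP=dict(f=456.917,c=(322.027,199.202),V=np.array([[-0.0385,-0.9993,0.0038,0.0043],[-0.9741,0.0367,-0.2232,0.5973],[0.2229,-0.0123,-0.9748,1.4742],[0,0,0,1.]]))
SIDE=dict(f=469.674,c=(321.5315,202.432),V=np.array([[0.9921,-0.1252,0.0011,-0.566],[-0.0657,-0.5281,-0.8466,0.1007],[0.1066,0.8399,-0.5322,1.4056],[0,0,0,1.]]))
def onz(C,u,v,z):
    R=C['V'][:3,:3];t=C['V'][:3,3];d=R.T@np.array([(u-C['c'][0])/C['f'],(v-C['c'][1])/C['f'],1]);o=-R.T@t
    return o+d*(z-o[2])/d[2]
def proj(C,P):
    c=C['V'][:3,:3]@np.array(P)+C['V'][:3,3]; return C['f']*c[:2]/c[2]+np.array(C['c'])
E
python3 - <<'E'
from h import *
t=lambda a,b,z:print('top',onz(TOP,150+a/2.5,130+b/2.5,z).round(4))
s=lambda a,b,z:print('side',onz(SIDE,220+a/2.5,120+b/2.5,z).round(4))
print('collar');t(577,150,.022);s(341,352,.022)
print('green');t(515,205,.022);s(260,308,.022)
print('spacer');t(629,246,.014);s(220,408,.014)
print('pulley');t(537,275,.016)
print('spindle top');t(362,228,.125);s(205,144,.125)
print('cap');t(362,237,.055)
print('corners');
for c in [(292,236),(358,170),(440,247),(374,312)]: t(*c,.045)
for c in [(131,206),(203,246),(278,195)]: s(*c,.045)
print('clamp/foot far');t(237,148,.015);t(285,148,.12)
s(327,160,.015)
print('tip');t(316,185,.1);s(253,132,.1)
print('jar');t(708,118,.07)
E
```

```text
collar
top [ 0.6327 -0.2255  0.022 ]
side [ 0.6375 -0.2237  0.022 ]
green
top [ 0.5577 -0.1346  0.022 ]
side [ 0.5606 -0.1347  0.022 ]
spacer
top [ 0.4958 -0.2892  0.014 ]
side [ 0.499  -0.2877  0.014 ]
pulley
top [ 0.4602 -0.1598  0.016 ]
spindle top
top [0.5148 0.0724 0.125 ]
side [0.5184 0.0714 0.125 ]
cap
top [0.5152 0.0762 0.055 ]
corners
top [0.5219 0.1712 0.045 ]
top [0.6101 0.0798 0.045 ]
top [ 0.4993 -0.0282  0.045 ]
top [0.4151 0.0632 0.045 ]
side [0.4225 0.0662 0.045 ]
side [ 0.5047 -0.0348  0.045 ]
side [0.6104 0.0695 0.045 ]
clamp/foot far
top [0.6552 0.2502 0.015 ]
top [0.6257 0.1706 0.12  ]
side [0.699  0.2016 0.015 ]
tip
top [0.5791 0.1327 0.1   ]
side [0.587  0.1404 0.1   ]
jar
top [ 0.6591 -0.4002  0.07  ]
```

```bash
cat >> h.py <<'E'
from scipy.spatial.transform import Rotation as Ro
def Rt(o): w,x,y,z=o['tool_rot']; return Ro.from_quat([x,y,z,w])
def yaw(o): a=Rt(o).as_matrix()[:,0]; return np.degrees(np.arctan2(a[1],a[0]))
def plan(target,yawd,n,hand=-1,o=None,start=None):
    """level tool to target TCP, yaw deg, in n rows from measured pose; prints rows"""
    o=o or bot.get_obs(); R=Rt(o); p=np.array(o['eef_pos'])
    c,s=np.cos(np.radians(yawd)),np.sin(np.radians(yawd))
    Rg=Ro.from_matrix(np.array([[c,s,0],[s,-c,0],[0,0,-1]]).T)
    Rg=Ro.from_matrix(np.column_stack([[c,s,0],[s,-c,0],[0,0,-1]]))
    rv=(R.inv()*Rg).as_rotvec(); rows=[]
    if n is None:
        n=int(max(np.ceil(np.linalg.norm(np.array(target)-p)/.030),np.ceil(np.degrees(np.abs(rv).max())/3.95),1))
    for k in range(n):
        Rk=R*Ro.from_rotvec(rv/n*k)
        d=Rk.inv().apply((np.array(target)-p)/n)/.12
        r=np.degrees(rv/n)/4
        rows.append(f"{hand:g} "+" ".join(f"{v:.3f}".rstrip('0').rstrip('.') if abs(v)>5e-4 else "0" for v in np.r_[d,r]))
    print('from',p.round(4),'yaw',round(yaw(o),2),'rows',n)
    for i in range(0,n,12): print("; ".join(rows[i:i+12])); print()
def ray(p,o,u,v):
    """wrist ray in world"""
    M=np.array(p['mount']);x,y=(u-p['cx'])/p['fx'],(v-p['cy'])/p['fy'];r=np.hypot(x,y)
    d=np.array([x/r*np.sin(r),y/r*np.sin(r),np.cos(r)]) if r>1e-9 else np.array([0,0,1.])
    R=Rt(o).as_matrix(); return R@M[:3,3]+o['eef_pos'], R@M[:3,:3]@d
def wz(p,o,u,v,z):
    a,d=ray(p,o,u,v); return a+d*(z-a[2])/d[2]
def wproj(p,o,P):
    M=np.array(p['mount']);R=Rt(o).as_matrix()
    c=M[:3,:3].T@(R.T@(np.array(P)-o['eef_pos'])-M[:3,3]); th=np.arctan2(np.hypot(c[0],c[1]),c[2]); h=np.hypot(c[0],c[1])
    return np.array([p['cx']+p['fx']*th*c[0]/h,p['cy']+p['fy']*th*c[1]/h])
E
python3 -c "
from h import *
plan([.53,.17,.25],0,None)"
```

```text
from [ 0.28   -0.6142  0.2313] yaw -65.49 rows 28
-1 -0.181 -0.165 -0.006 0 0 -0.585; -1 -0.175 -0.172 -0.006 0 0 -0.585; -1 -0.167 -0.179 -0.006 0 0 -0.585; -1 -0.16 -0.185 -0.006 0 0 -0.585; -1 -0.152 -0.192 -0.006 0 0 -0.585; -1 -0.144 -0.198 -0.006 0 0 -0.585; -1 -0.136 -0.204 -0.006 0 0 -0.585; -1 -0.128 -0.209 -0.006 0 0 -0.585; -1 -0.119 -0.214 -0.006 0 0 -0.585; -1 -0.11 -0.219 -0.006 0 0 -0.585; -1 -0.101 -0.223 -0.006 0 0 -0.585; -1 -0.092 -0.227 -0.006 0 0 -0.585

-1 -0.083 -0.231 -0.006 0 0 -0.585; -1 -0.073 -0.234 -0.006 0 0 -0.585; -1 -0.064 -0.237 -0.006 0 0 -0.585; -1 -0.054 -0.239 -0.006 0 0 -0.585; -1 -0.044 -0.241 -0.006 0 0 -0.585; -1 -0.034 -0.243 -0.006 0 0 -0.585; -1 -0.024 -0.244 -0.006 0 0 -0.585; -1 -0.014 -0.245 -0.006 0 0 -0.585; -1 -0.004 -0.245 -0.006 0 0 -0.585; -1 0.006 -0.245 -0.006 0 0 -0.585; -1 0.016 -0.244 -0.006 0 0 -0.585; -1 0.026 -0.244 -0.006 0 0 -0.585

-1 0.035 -0.242 -0.006 0 0 -0.585; -1 0.045 -0.241 -0.006 0 0 -0.585; -1 0.055 -0.239 -0.006 0 0 -0.585; -1 0.065 -0.236 -0.006 0 0 -0.585
```

Emit:
apply_moves --moves "-1 -0.181 -0.165 -0.006 0 0 -0.585; -1 -0.175 -0.172 -0.006 0 0 -0.585; -1 -0.167 -0.179 -0.006 0 0 -0.585; -1 -0.16 -0.185 -0.006 0 0 -0.585; -1 -0.152 -0.192 -0.006 0 0 -0.585; -1 -0.144 -0.198 -0.006 0 0 -0.585; -1 -0.136 -0.204 -0.006 0 0 -0.585; -1 -0.128 -0.209 -0.006 0 0 -0.585; -1 -0.119 -0.214 -0.006 0 0 -0.585; -1 -0.11 -0.219 -0.006 0 0 -0.585; -1 -0.101 -0.223 -0.006 0 0 -0.585; -1 -0.092 -0.227 -0.006 0 0 -0.585"

```text
t: 2.65
eef_pos: [0.3877, -0.2769, 0.2403]
tool_rot: [0.0, 0.947, -0.32, 0.0]
contact_force: [0.7, -0.3, -0.8]
gripper_width: 0.997
```

Emit:
apply_moves --moves "-1 -0.083 -0.231 -0.006 0 0 -0.585; -1 -0.073 -0.234 -0.006 0 0 -0.585; -1 -0.064 -0.237 -0.006 0 0 -0.585; -1 -0.054 -0.239 -0.006 0 0 -0.585; -1 -0.044 -0.241 -0.006 0 0 -0.585; -1 -0.034 -0.243 -0.006 0 0 -0.585; -1 -0.024 -0.244 -0.006 0 0 -0.585; -1 -0.014 -0.245 -0.006 0 0 -0.585; -1 -0.004 -0.245 -0.006 0 0 -0.585; -1 0.006 -0.245 -0.006 0 0 -0.585; -1 0.016 -0.244 -0.006 0 0 -0.585; -1 0.026 -0.244 -0.006 0 0 -0.585"

```text
t: 3.65
eef_pos: [0.4952, 0.0594, 0.2489]
tool_rot: [0.0, 0.997, -0.08, 0.0]
contact_force: [0.4, 0.2, 0.3]
gripper_width: 1.0
```

Emit:
apply_moves --moves "-1 0.035 -0.242 -0.006 0 0 -0.585; -1 0.045 -0.241 -0.006 0 0 -0.585; -1 0.055 -0.239 -0.006 0 0 -0.585; -1 0.065 -0.236 -0.006 0 0 -0.585; -1 0 0 0 0 0 0; -1 0 0 0 0 0 0; -1 0 0 0 0 0 0; -1 0 0 0 0 0 0"

```text
t: 4.32
eef_pos: [0.5304, 0.1685, 0.2513]
tool_rot: [0.001, 1.0, -0.001, -0.0]
contact_force: [-0.1, 0.6, 0.0]
gripper_width: 1.001
```

```bash
python3 - <<'E'
from h import *
o=bot.get_obs();p=imaging.read_camera('wrist');save('w1',p['image']);np.save('w1.npy',[dict(o=o,p=p)],allow_pickle=True)
print(o['t'],o['eef_pos'],yaw(o),o['q'])
E
```

```text
4.3167 [0.53041443 0.16853855 0.25130598] -0.09452497464902253 [ 0.07999999  0.32605549 -0.6171173   1.78602523  0.21090534  1.09641723
 -0.61108357]
```

View pics/w1.png

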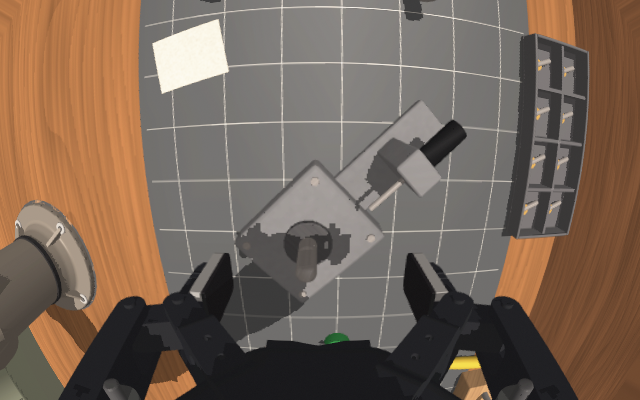

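```bash
python3 - <<'E'
from h import *
d=np.load('w1.npy',allow_pickle=True)[0];o,p=d['o'],d['p']
im=p['image'];c=cv2.resize(im[210:300,260:350],(600,600),interpolation=cv2.INTER_CUBIC)
c=np.clip((c.astype(float))*1.8,0,255).astype(np.uint8);save('w1z',c)
c=cv2.resize(im[90:310,225:475],(800,704),interpolation=cv2.INTER_CUBIC);save('w1m',c[:600])
E
```

```text
(no output)
```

View pics/w1z.png

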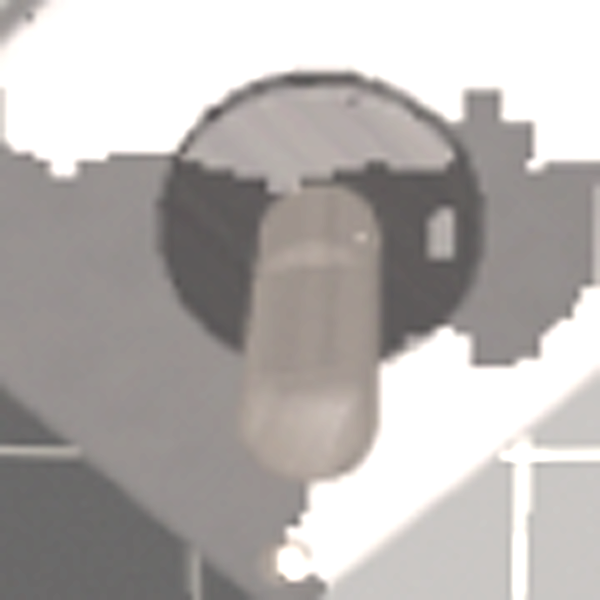

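View pics/w1m.png

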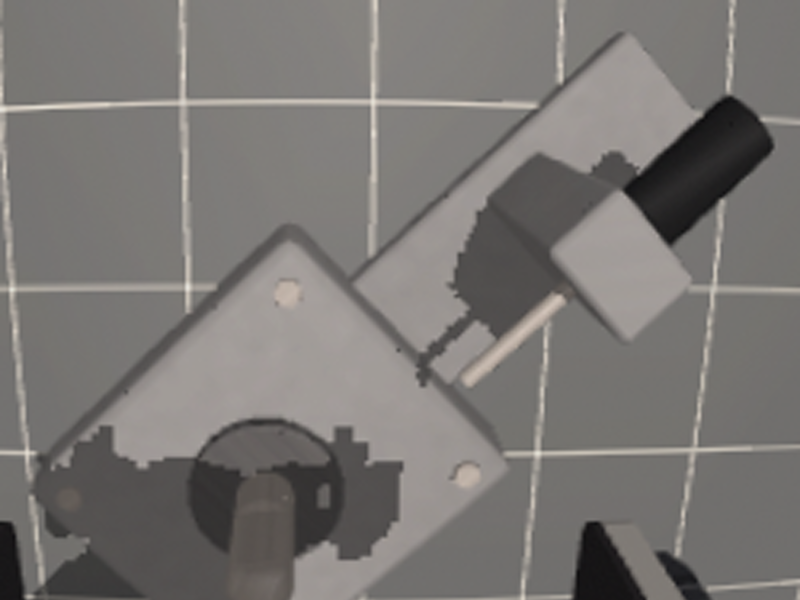

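```bash
python3 - <<'E'
from h import *
from scipy.optimize import least_squares
d=np.load('w1.npy',allow_pickle=True)[0];o,p=d['o'],d['p']
S=3.2
L=[((290,232),(.075,.065,.045)),((506,464),(.075,-.065,.045)),((38,492),(-.075,.065,.045)),
((553,255),(.135,.02,.12)),((618,190),(.165,.02,.12)),((690,280),(.165,-.02,.12)),((628,340),(.135,-.02,.12)),((467,380),(.09,0,.1)),((624,34),(.225,.03,.015))]
L=[((225+a/S,90+b/S),m) for (a,b),m in L]
Z=600/90
L+= [((260+160/Z,210+215/Z),None),((260+482/Z,210+215/Z),None)]
L=L[:-2]
def W(x,m):
    c,s=np.cos(x[2]),np.sin(x[2]);return np.array([x[0]+c*m[0]-s*m[1],x[1]+s*m[0]+c*m[1],m[2]])
f=lambda x:np.concatenate([wproj(p,o,W(x,m))-q for q,m in L])
r=least_squares(f,[.516,.074,.77]);x=r.x
print(x,np.degrees(x[2]),np.round(r.fun.reshape(-1,2),1))
# predict spindle features in zoom
for m in [(0,0,.125),(0,0,.055),(.0,0,.1)]: print((wproj(p,o,W(x,m))-[260,210])*Z)
# compare with side/top
for C,n in ((TOP,'top'),(SIDE,'side')): print(n,proj(C,W(x,(0,0,.125))),proj(C,W(x,(.09,0,.1))),proj(C,W(x,(.075,-.065,.045))))
def draw(ang,name):
    c=cv2.resize(p['image'][210:300,260:350],(600,600),interpolation=cv2.INTER_CUBIC);c=np.clip(c*1.8,0,255).astype(np.uint8)
    pts=lambda L:np.array([(wproj(p,o,W(x,m))-[260,210]+.5)*Z for m in L]).astype(np.int32)
    a=np.arctan2(6.5+1.5,7.5); h=np.sqrt(11**2-7.5**2)/1e3
    R=lambda u,v,z:(u*np.cos(ang)-v*np.sin(ang),u*np.sin(ang)+v*np.cos(ang),z)
    cv2.polylines(c,[pts([R(.0075,-h,.082),R(.0075,h,.082),R(.0075,h,.119),R(.0075,-h,.119)])],True,(255,0,0),1)
    cv2.polylines(c,[pts([(.0075*np.cos(t),.0075*np.sin(t),.125) for t in np.linspace(0,6.28,40)])],True,(0,255,0),1)
    cv2.polylines(c,[pts([(.03*np.cos(t),.03*np.sin(t),.055) for t in np.linspace(0,6.28,40)])],True,(0,255,0),1)
    return c
cs=[cv2.resize(draw(a,''),(400,400)) for a in (.6,1.0,1.4)]
save('cmp',np.hstack(cs)[:, :][:, :]) if 0 else save('cmp',cv2.resize(np.hstack(cs),(800,267)))
c=draw(1.0,'');save('cmp1',c)
E
```

```text
[0.51907579 0.07945416 0.77027066] 44.13325779697809 [[-0.4  0.7]
 [ 4.5  2.3]
 [-5.3  1.2]
 [-2.5 -0.8]
 [ 0.7 -2.2]
 [ 3.   0.4]
 [-0.2  2.4]
 [-0.8  0.1]
 [ 1.4 -2.5]]
[309.21858956 437.79679451]
[322.50040676 237.12731567]
[314.48355213 357.75476321]
top [292.56157162 219.97065143] [273.50939769 202.73640309] [291.617188   195.76745483]
side [301.9764876  176.33467222] [320.11567976 172.62125867] [332.87538441 195.34705581]
```

View pics/cmp1.png

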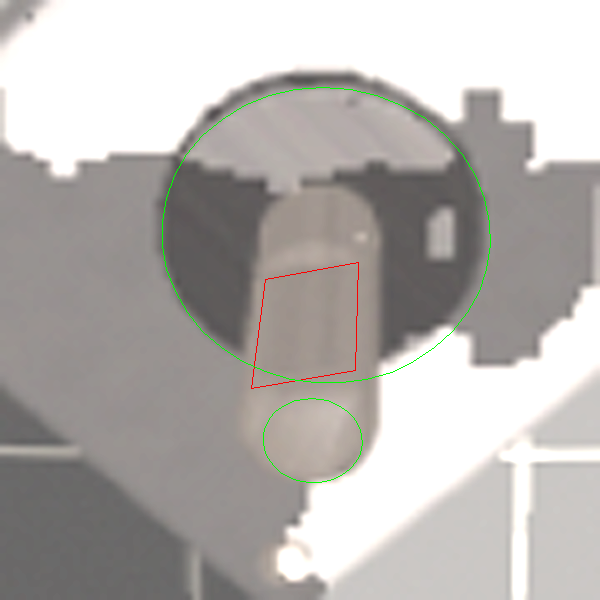

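View pics/cmp.png

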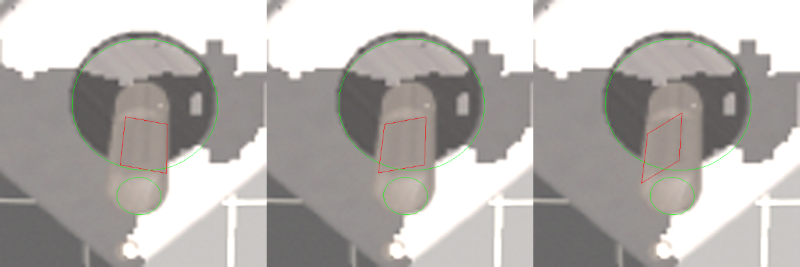

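```bash
python3 - <<'E'
from h import *
d=np.load('w1.npy',allow_pickle=True)[0];p=d['p']
c=p['image'][232:286,290:326].astype(float)
c=(c-75)/(150-75)*255;print(p['image'][232:286:3,296:320:2,0])
c=cv2.resize(np.clip(c,0,255).astype(np.uint8),(400,600),interpolation=cv2.INTER_LINEAR);save('w1zz',c)
E
```

```text
[[100 102 102 101 101 103 103 103  99 100 102  98]
 [ 98  97 100 102 102 100 102  79  79  70  53  69]
 [ 53  53  87  93 105  90  89  87  71  55  54  53]
 [ 53  54  77  88  88  89  89  87  89  86  56  54]
 [ 53  58  89  88  88  91  88  88  90  91  79  54]
 [ 53  64  88  93  96  99  98  95  93  88  83  53]
 [ 51  80  94  93  89  89  88  87  90  88  78  54]
 [ 52  90  90  88  88  89  88  87  90  90  78  52]
 [ 56  91  89  88  87  89  88  89  90  89  79  53]
 [ 64  92  89  87  88  90  88  89  92  89  78  53]
 [ 72  92  89  88  88  90  87  88  92  89  79  62]
 [ 87  92  89  87  89  91  91  92  92  89 101 153]
 [ 89  95  96  91  93  95  96  98  98  91 104 158]
 [ 93 102  99 100 103 107 110 112 105  93 104 157]
 [ 94 100  98 102 104 107 108 109 101  95 114 158]
 [ 86  93  99 100 102 103 105 103  97  97 157 160]
 [ 84  85  90  96  99 101 102  93 106 153 160 159]
 [ 85  85  85  85  85 124 159 158 155 155 157 157]]
```

View pics/w1zz.png

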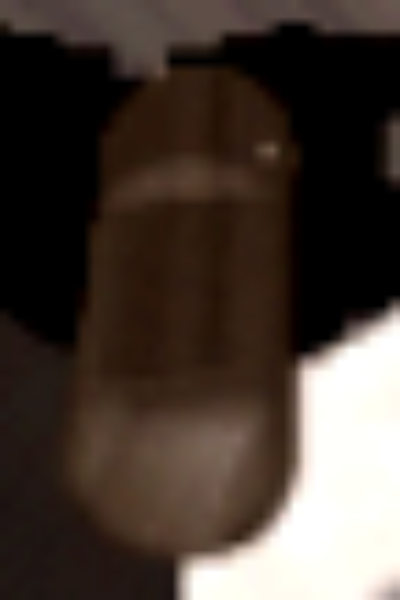

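```bash
python3 -c "
from h import *
plan([.518,.078,.20],92,None)"
```

```text
from [0.5304 0.1685 0.2514] yaw -0.11 rows 24
-1 -0.004 0.031 0.018 0 0.001 -0.959; -1 -0.006 0.031 0.018 0 0.001 -0.959; -1 -0.008 0.031 0.018 0 0.001 -0.959; -1 -0.01 0.03 0.018 0 0.001 -0.959; -1 -0.012 0.029 0.018 0 0.001 -0.959; -1 -0.014 0.028 0.018 0 0.001 -0.959; -1 -0.016 0.027 0.018 0 0.001 -0.959; -1 -0.018 0.026 0.018 0 0.001 -0.959; -1 -0.02 0.025 0.018 0 0.001 -0.959; -1 -0.021 0.023 0.018 0 0.001 -0.959; -1 -0.023 0.022 0.018 0 0.001 -0.959; -1 -0.024 0.02 0.018 0 0.001 -0.959

-1 -0.026 0.019 0.018 0 0.001 -0.959; -1 -0.027 0.017 0.018 0 0.001 -0.959; -1 -0.028 0.015 0.018 0 0.001 -0.959; -1 -0.029 0.013 0.018 0 0.001 -0.959; -1 -0.03 0.011 0.018 0 0.001 -0.959; -1 -0.03 0.009 0.018 0 0.001 -0.959; -1 -0.031 0.007 0.018 0 0.001 -0.959; -1 -0.031 0.005 0.018 0 0.001 -0.959; -1 -0.032 0.003 0.018 0 0.001 -0.959; -1 -0.032 0.001 0.018 0 0.001 -0.959; -1 -0.032 -0.001 0.018 0 0.001 -0.959; -1 -0.032 -0.003 0.018 0 0.001 -0.959
```

Emit:
apply_moves --moves "-1 -0.004 0.031 0.018 0 0 -0.959; -1 -0.006 0.031 0.018 0 0 -0.959; -1 -0.008 0.031 0.018 0 0 -0.959; -1 -0.01 0.03 0.018 0 0 -0.959; -1 -0.012 0.029 0.018 0 0 -0.959; -1 -0.014 0.028 0.018 0 0 -0.959; -1 -0.016 0.027 0.018 0 0 -0.959; -1 -0.018 0.026 0.018 0 0 -0.959; -1 -0.02 0.025 0.018 0 0 -0.959; -1 -0.021 0.023 0.018 0 0 -0.959; -1 -0.023 0.022 0.018 0 0 -0.959; -1 -0.024 0.02 0.018 0 0 -0.959"

```text
t: 5.37
eef_pos: [0.5245, 0.1235, 0.2255]
tool_rot: [0.0, 0.92, 0.392, -0.0]
contact_force: [0.5, -1.1, 0.4]
gripper_width: 0.995
```

Emit:
apply_moves --moves "-1 -0.026 0.019 0.018 0 0 -0.959; -1 -0.027 0.017 0.018 0 0 -0.959; -1 -0.028 0.015 0.018 0 0 -0.959; -1 -0.029 0.013 0.018 0 0 -0.959; -1 -0.03 0.011 0.018 0 0 -0.959; -1 -0.03 0.009 0.018 0 0 -0.959; -1 -0.031 0.007 0.018 0 0 -0.959; -1 -0.031 0.005 0.018 0 0 -0.959; -1 -0.032 0.003 0.018 0 0 -0.959; -1 -0.032 0.001 0.018 0 0 -0.959; -1 -0.032 -0.001 0.018 0 0 -0.959; -1 -0.032 -0.003 0.018 0 0 -0.959"

```text
t: 6.37
eef_pos: [0.5181, 0.0781, 0.1996]
tool_rot: [0.0, 0.694, 0.72, -0.0]
contact_force: [-0.0, -0.0, -0.4]
gripper_width: 1.0
```

Emit:
apply_moves --moves "-1 0 0 0 0 0 0; -1 0 0 0 0 0 0"

```text
t: 6.53
eef_pos: [0.5181, 0.0785, 0.1996]
tool_rot: [0.0, 0.696, 0.719, -0.0]
contact_force: [-0.7, -1.0, 0.1]
gripper_width: 1.0
```

```bash
python3 - <<'E'
from h import *
o=bot.get_obs();p=imaging.read_camera('wrist');save('w2',p['image']);np.save('w2.npy',[dict(o=o,p=p)],allow_pickle=True)
print(o['t'],o['eef_pos'],yaw(o),o['q'])
P=[wproj(p,o,[.5188,.0797,z]) for z in (.125,.055)];print(P)
c=cv2.resize(p['image'][150:350,200:440],(720,600),interpolation=3)
save('w2z',np.clip(c*1.5,0,255).astype(np.uint8))
E
```

```text
6.5333 [0.5181082  0.07847719 0.19957663] 91.86170642496654 [ 0.46429394  0.40309625 -0.90843324  1.90202852  0.37303101  1.01593725
  0.99656501]
[array([320.53842586, 210.92708726]), array([319.98672403, 186.67470468])]
```

View pics/w2z.png

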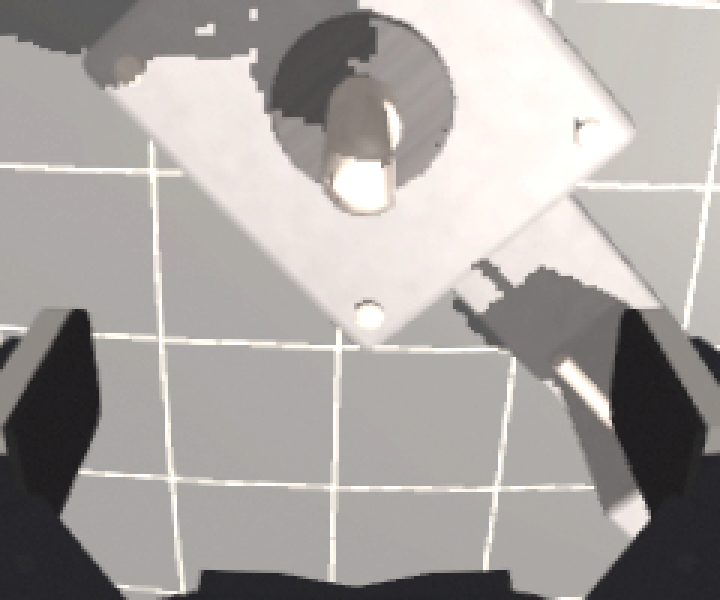

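Emit:
apply_moves --moves "-1 0.01 0.006 0.15 0 0 0; -1 0 0 0.22 0 0 0; -1 0 0 0.22 0 0 0; -1 0 0 0.22 0 0 0; -1 0 0 0.16 0 0 0; -1 0 0 0 0 0 0; 0.3 0 0 0 0 0 0; 0.3 0 0 0 0 0 0; 0.3 0 0 0 0 0 0; 0.3 0 0 0 0 0 0; 0.3 0 0 0 0 0 0" --force 25

```text
t: 7.5
eef_pos: [0.5196, 0.0809, 0.0843]
tool_rot: [0.001, 0.694, 0.72, 0.001]
contact_force: [0.2, -0.7, -0.6]
gripper_width: 0.35
```

Emit:
apply_moves --moves "1 0 0 0 0 0 0; 1 0 0 0 0 0 0; 1 0 0 0 0 0 0; 1 0 0 0 0 0 0; 1 0 0 0 0 0 0; 1 0 0 0 0 0 0"

```text
t: 8.0
eef_pos: [0.5195, 0.0793, 0.0841]
tool_rot: [0.001, 0.695, 0.719, -0.001]
contact_force: [-0.9, -5.5, 7.5]
gripper_width: 0.215
```

```bash
cat >> h.py <<'E'
def st():
    o=bot.get_obs();print('t',round(o['t'],2),o['eef_pos'].round(4),'yaw',round(yaw(o),2),'w mm',round(o['gripper_width']*85,2),'F',o['contact_force'].round(1),'T',o['torque'].round(2),'tilt',Rt(o).as_matrix()[:2,2].round(4));return o
E
python3 - <<'E'
from h import *
o=st();p=imaging.read_camera('wrist');c=p['image'][150:350,200:440];save('w3',np.clip(cv2.resize(c,(720,600),interpolation=3)*1.5,0,255).astype(np.uint8));st()
E
```

```text
t 8.0 [0.5195 0.0793 0.0841] yaw 92.02 w mm 18.3 F [-0.9 -5.5  7.5] T [-0.86  0.24  0.13] tilt [ 0.0008 -0.0026]
t 8.05 [0.5195 0.0793 0.0841] yaw 92.02 w mm 18.19 F [-2.5 -4.7  6.7] T [-0.9   0.3   0.09] tilt [ 0.0008 -0.0026]
```

View pics/w3.png

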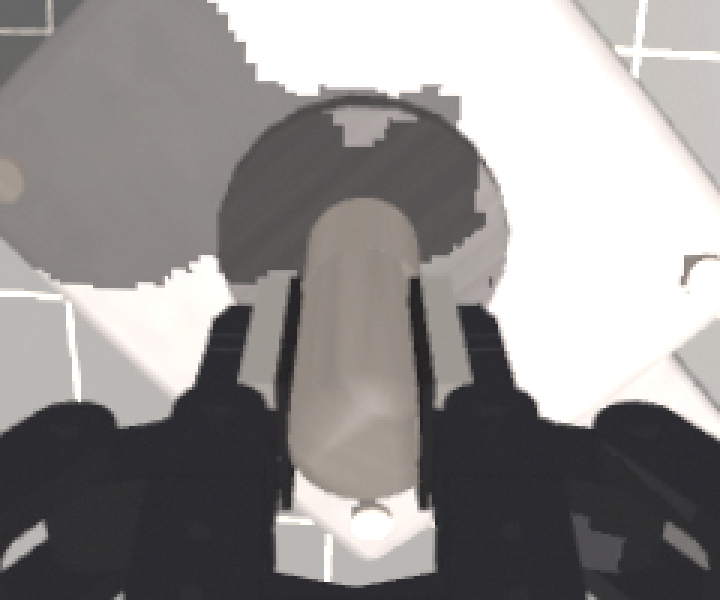

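```bash
python3 - <<'E'
from h import *
d=np.load('w1.npy',allow_pickle=True)[0];o,p=d['o'],d['p'];im=p['image']
S=3.2;g=lambda a,b,z:wz(p,o,225+a/S-.34,90+b/S-.34,z)
ax=np.array([.519,.0803])
tip=g(467,380,.1);cl=np.mean([g(553,255,.12),g(618,190,.12),g(690,280,.12),g(628,340,.12)],0)
# spindle in same image: top centre
sp=wz(p,o,260+312/6.667-.4,210+443/6.667-.4,.125); cap=wz(p,o,260+320/6.667-.4,210+230/6.667-.4,.055)
print(sp,cap,tip,cl)
for q in (tip,cl):
  for a in (ax,sp[:2],cap[:2]): e=q[:2]-a;print(np.degrees(np.arctan2(e[1],e[0])),np.hypot(*e))
rod=g(565,295,.1)-tip;print('rod',np.degrees(np.arctan2(rod[1],rod[0])))
q=[g(*c,.12) for c in ((553,255),(618,190),(690,280),(628,340))]
for i,j in ((0,1),(3,2),(0,3),(1,2)): e=q[j]-q[i];print(np.degrees(np.arctan2(e[1],e[0])),np.hypot(e[0],e[1]))
# casting edges via z=.045 top: draw predicted with rounded; save a wide crop w predicted outline at 44.13 
x=[.519,.0803,np.radians(44.13)]
def W(m):
    c,s=np.cos(x[2]),np.sin(x[2]);return np.array([x[0]+c*m[0]-s*m[1],x[1]+s*m[0]+c*m[1],m[2]])
c=cv2.resize(im[90:310,225:475],(800,704),interpolation=cv2.INTER_CUBIC)
P=lambda L:np.array([((wproj(p,o,W(m))-[225,90]+.5)*S) for m in L]).astype(np.int32)
def seg(a,b,n=12): return [tuple(np.array(a)+(np.array(b)-a)*t) for t in np.linspace(0,1,n)]
for L in [[(.075,.065,.045),(.075,-.065,.045),(-.075,-.065,.045),(-.075,.065,.045)],[(.135,.02,.12),(.165,.02,.12),(.165,-.02,.12),(.135,-.02,.12)],[(.075,.03,.015),(.225,.03,.015),(.225,-.03,.015),(.075,-.03,.015)]]:
    LL=sum([seg(L[i],L[(i+1)%4]) for i in range(4)],[]);cv2.polylines(c,[P(LL)],True,(255,0,0),1)
cv2.polylines(c,[P([(.09,0,.1),(.135,0,.1)])],False,(0,255,0),1)
save('fit',c[:600])
E
```

```text
[0.51908287 0.07900344 0.125     ] [0.51816015 0.08143681 0.055     ] [0.58411181 0.14258893 0.1       ] [0.62600829 0.18423023 0.12      ]
43.73067822635263 0.09010803833406862
44.35699306328438 0.09094985849498101
42.83749649574136 0.08993999800992739
44.16398800231397 0.14917193922769176
44.54126323523405 0.15001907245389373
43.625351796765344 0.14898895658633102
rod 42.92703398010478
46.43995778982912 0.0269163752861537
45.64646249413168 0.026258684182720652
-45.17051897303552 0.03598875836918684
-46.19394202952062 0.036376620098491644
```

View pics/fit.png

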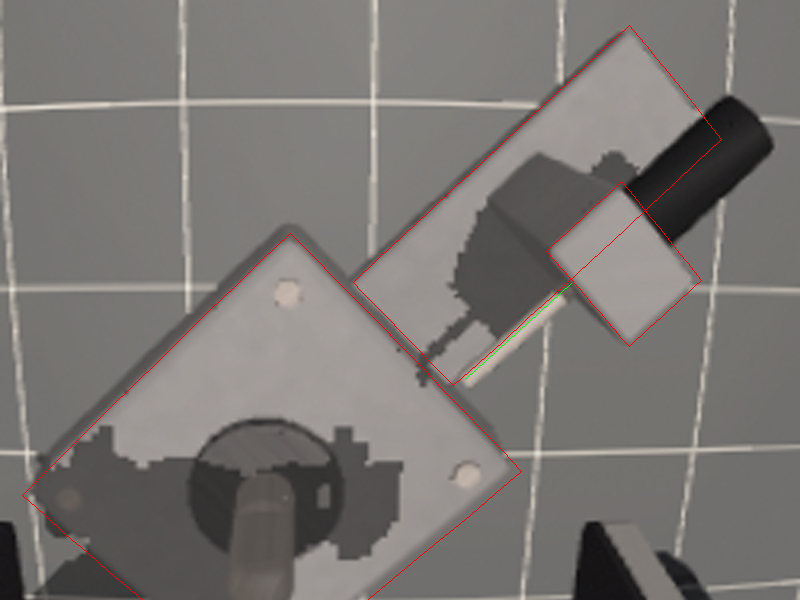

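Emit:
apply_moves --moves "1 0 0 0 0 0 0; 1 0 -0.001 0 0 0 1; 1 0 -0.001 0 0 0 1; 1 0 -0.001 0 0 0 1; 1 0 -0.001 0 0 0 1; 1 0 -0.001 0 0 0 1; 1 0 -0.001 0 0 0 1; 1 0 -0.001 0 0 0 1; 1 0 -0.001 0 0 0 1; 1 0 -0.001 0 0 0 1; 1 0 -0.001 0 0 0 1; 1 0 -0.001 0 0 0 1" --force 45

```text
t: 9.05
eef_pos: [0.5179, 0.0785, 0.0841]
tool_rot: [0.002, 0.914, 0.405, -0.001]
contact_force: [-3.0, -7.5, 9.9]
gripper_width: 0.209
```

Emit:
apply_moves --moves "1 0 -0.001 0 0 0 0.97; 1 0 0 0 0 0 0; 1 0 0 0 0 0 0; 1 0 0 0 0 0 0"

```text
t: 9.38
eef_pos: [0.5177, 0.0785, 0.0841]
tool_rot: [0.002, 0.927, 0.375, -0.001]
contact_force: [-2.8, -7.0, 10.6]
gripper_width: 0.206
```

```bash
python3 - <<'E'
from h import *
o=st();print(o['q'].round(2));p=imaging.read_camera('wrist');c=p['image'][150:350,200:440];save('w4',np.clip(cv2.resize(c,(720,600),interpolation=3)*1.5,0,255).astype(np.uint8))
E
```

```text
t 9.38 [0.5177 0.0785 0.0841] yaw 44.07 w mm 17.55 F [-2.8 -7.  10.6] T [-1.48  0.53 -0.09] tilt [-0.0003 -0.0042]
[ 0.21  0.5  -0.6   2.01  0.41  0.76  0.13]
```

View pics/w4.png

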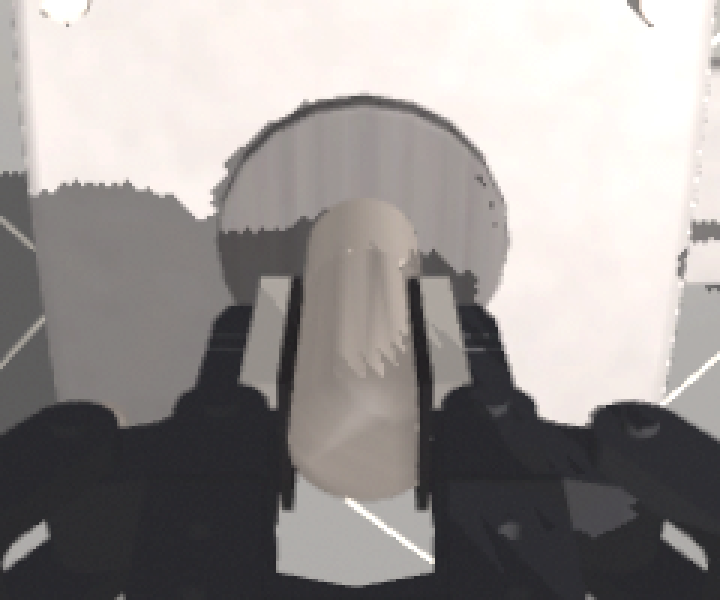

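Emit:
apply_moves --moves "0.4 0 0 0 0 0 0; -1 0 0 0 0 0 0; -1 0 0 0 0 0 0; -1 0 0 0 0 0 0; -1 0 0 0 0 0 0; -1 0 0 -0.05 0 0 0; -1 0 0 -0.2 0 0 0; -1 0 0 -0.25 0 0 0; -1 0 0 -0.25 0 0 0; -1 0 0 -0.25 0 0 0; -1 0 0 -0.2 0 0 0; -1 0 0 0 0 0 0" --force 25

```text
t: 10.43
eef_pos: [0.5204, 0.0827, 0.2327]
tool_rot: [0.001, 0.926, 0.376, 0.004]
contact_force: [0.8, -0.1, 0.3]
gripper_width: 1.002
```

```bash
python3 - <<'E'
from h import *
o=st();p=imaging.read_camera('wrist');np.save('w5.npy',[dict(o=o,p=p)],allow_pickle=True)
c=p['image'][100:300,200:440];save('w5',np.clip(cv2.resize(c,(720,600),interpolation=3)*1.3,0,255).astype(np.uint8))
plan([.635,-.225,.18],30,None)
E
```

```text
t 10.43 [0.5204 0.0827 0.2327] yaw 44.24 w mm 85.21 F [ 0.8 -0.1  0.3] T [ 0.05 -0.06 -0.04] tilt [0.0087 0.0013]
from [0.5193 0.0821 0.2302] yaw 44.22 rows 12
-1 -0.091 0.209 0.035 0.004 -0.006 0.296; -1 -0.087 0.211 0.035 0.004 -0.006 0.296; -1 -0.083 0.212 0.035 0.004 -0.006 0.296; -1 -0.078 0.214 0.035 0.004 -0.006 0.296; -1 -0.074 0.216 0.035 0.004 -0.006 0.296; -1 -0.069 0.217 0.035 0.004 -0.006 0.296; -1 -0.065 0.219 0.035 0.004 -0.006 0.296; -1 -0.06 0.22 0.035 0.004 -0.006 0.296; -1 -0.056 0.221 0.035 0.004 -0.006 0.296; -1 -0.051 0.222 0.035 0.004 -0.006 0.296; -1 -0.046 0.223 0.035 0.004 -0.006 0.296; -1 -0.042 0.224 0.035 0.004 -0.006 0.296
```

View pics/w5.png

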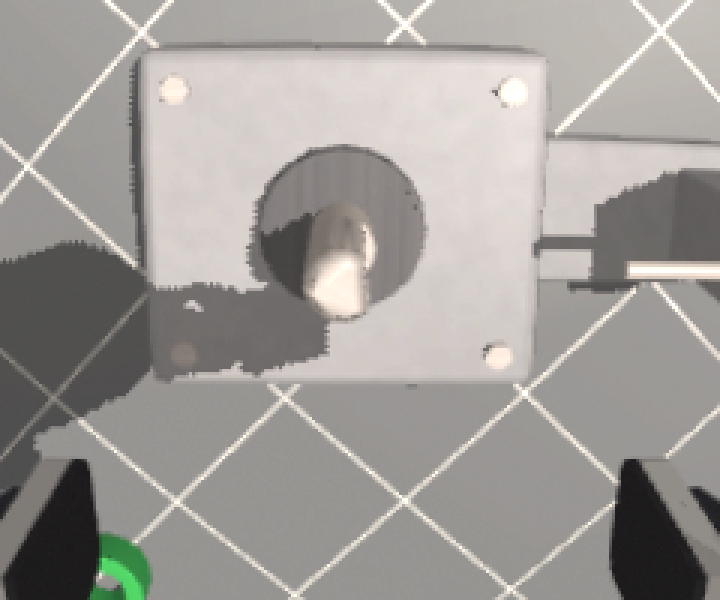

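Emit:
apply_moves --moves "-1 -0.091 0.209 0.035 0 0 0.296; -1 -0.087 0.211 0.035 0 0 0.296; -1 -0.083 0.212 0.035 0 0 0.296; -1 -0.078 0.214 0.035 0 0 0.296; -1 -0.074 0.216 0.035 0 0 0.296; -1 -0.069 0.217 0.035 0 0 0.296; -1 -0.065 0.219 0.035 0 0 0.296; -1 -0.06 0.22 0.035 0 0 0.296; -1 -0.056 0.221 0.035 0 0 0.296; -1 -0.051 0.222 0.035 0 0 0.296; -1 -0.046 0.223 0.035 0 0 0.296; -1 -0.042 0.224 0.035 0 0 0.296"

```text
t: 11.48
eef_pos: [0.633, -0.2274, 0.1754]
tool_rot: [-0.0, 0.966, 0.258, -0.001]
contact_force: [0.2, 0.1, -0.0]
gripper_width: 1.0
```

Emit:
apply_moves --moves "-1 0 0 0 0 0 0; -1 0 0 0 0 0 0; -1 0 0 0 0 0 0"

```text
t: 11.73
eef_pos: [0.6328, -0.2252, 0.1759]
tool_rot: [-0.001, 0.966, 0.259, -0.0]
contact_force: [1.0, -0.2, -0.5]
gripper_width: 1.0
```

```bash
python3 - <<'E'
from h import *
o=st();p=imaging.read_camera('wrist');np.save('w6.npy',[dict(o=o,p=p)],allow_pickle=True);save('w6',p['image'])
print(o['q'].round(2))
for n in ('collar_center','collar_screw','collar'):
  print(n,[(np.round(a['location'],1).tolist(),round(a['score'],2)) for a in nets.spot_point(p,n)[:4]])
E
```

```text
t 11.73 [ 0.6328 -0.2252  0.1759] yaw 30.03 w mm 85.03 F [ 1.  -0.2 -0.5] T [0.05 0.04 0.01] tilt [-0.0013  0.0013]
[ 0.59  0.57 -0.49  1.59  0.29  1.06  0.54]
collar_center [([303.0, 61.2], 0.62), ([324.5, 177.4], 0.58)]
collar_screw [([278.5, 48.0], 0.77), ([328.9, 206.0], 0.62), ([325.9, 180.7], 0.62), ([268.1, 307.8], 0.23)]
collar [([303.9, 67.6], 0.89), ([323.9, 177.9], 0.74)]
```

View pics/w6.png

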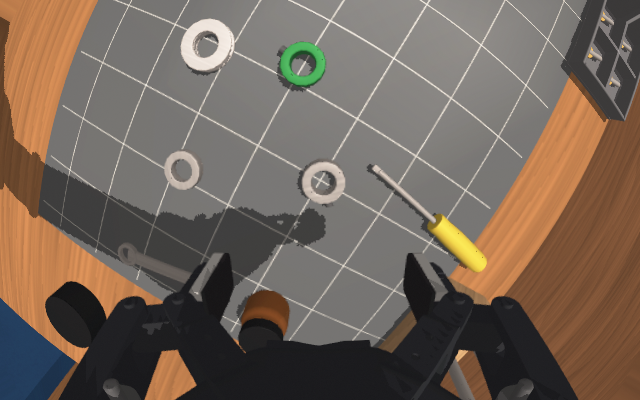

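```bash
python3 - <<'E'
from h import *
d=np.load('w6.npy',allow_pickle=True)[0];o,p=d['o'],d['p']
c=p['image'][145:225,285:365];save('w6z',cv2.resize(c,(600,600),interpolation=cv2.INTER_CUBIC))
print(wz(p,o,323.5,182,.022),wz(p,o,328.9,206,.011))
E
```

```text
[ 0.63681729 -0.22143578  0.022     ] [ 0.65632538 -0.24319109  0.011     ]
```

View pics/w6z.png

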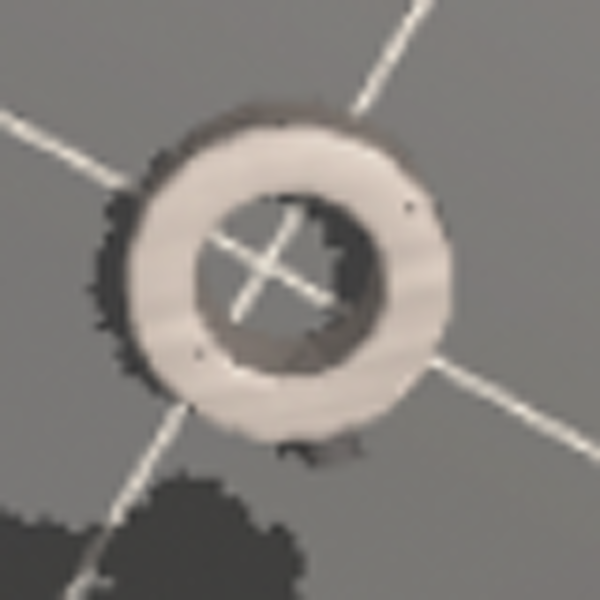

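```bash
python3 - <<'E'
from h import *
d=np.load('w6.npy',allow_pickle=True)[0];o,p=d['o'],d['p']
cx,cy=wz(p,o,323.3,182.2,.022)[:2];print(cx,cy)
base=cv2.resize(p['image'][145:225,285:365],(600,600),interpolation=cv2.INTER_CUBIC)
P=lambda L:np.array([(wproj(p,o,m)-[285,145]+.5)*7.5 for m in L]).astype(np.int32)
out=[]
T=np.linspace(0,2*np.pi,60)
for a in (-42,-47,-52):
    c=base.copy();r=np.radians(a);u=np.array([np.cos(r),np.sin(r),0]);v=np.array([-np.sin(r),np.cos(r),0])
    for R,z in ((.022,.022),(.0125,.022),(.022,0)): cv2.polylines(c,[P([(cx+R*np.cos(t),cy+R*np.sin(t),z) for t in T])],True,(0,255,0),1)
    for R in (.022,.028): cv2.polylines(c,[P([np.array([cx,cy,.011])+R*u+.004*np.cos(t)*v+[0,0,.004*np.sin(t)] for t in T])],True,(255,0,0),1)
    out.append(c[330:530,200:460])
save('scr',cv2.resize(np.hstack(out),(800,205),interpolation=3))
save('scr1',c)
E
```

```text
0.6367493744715464 -0.2217103995088112
```

View pics/scr.png

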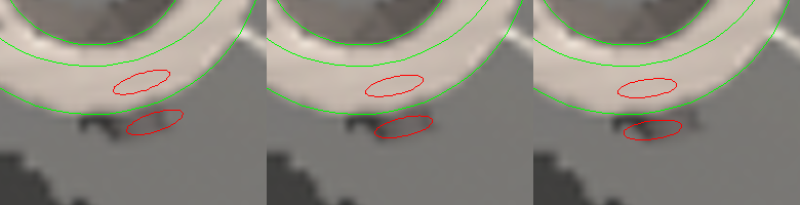

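View pics/scr1.png

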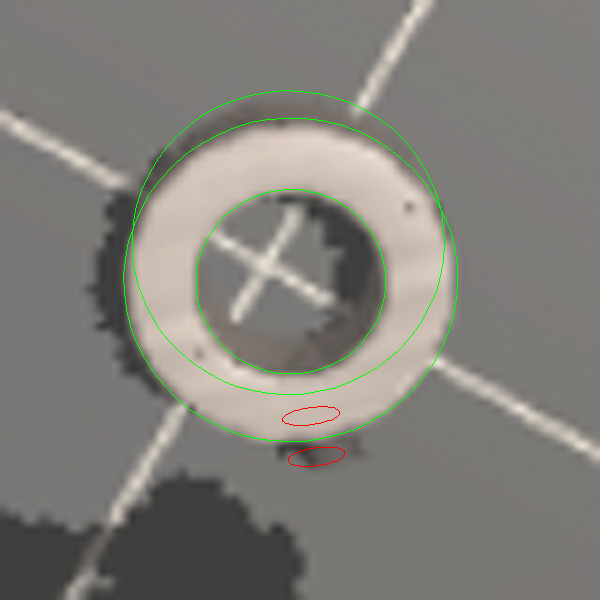

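Emit:
apply_moves --moves "-1 0 0.25 0 0 0 0; -1 0 0.25 0 0 0 0; -1 0 0.25 0 0 0 0; -1 0 0.25 0 0 0 0; -1 0 0 0 0 0 0; -1 0 0 0 0 0 0"

```text
t: 12.43
eef_pos: [0.6932, -0.3311, 0.1763]
tool_rot: [0.0, 0.966, 0.258, -0.0]
contact_force: [-0.5, 1.2, 0.2]
gripper_width: 0.998
```

```bash
python3 - <<'E'
from h import *
o=st();p=imaging.read_camera('wrist');np.save('w7.npy',[dict(o=o,p=p)],allow_pickle=True)
x,y=wproj(p,o,[.6367,-.2217,.011]).astype(int);print(x,y,wz(p,o,x,y,.011))
x0,y0=x-40,max(y-40,0)
base=cv2.resize(p['image'][y0:y0+80,x0:x0+80],(600,600),interpolation=cv2.INTER_CUBIC);save('w7z',base);print(x0,y0)
E
```

```text
t 12.43 [ 0.6932 -0.3311  0.1763] yaw 29.89 w mm 84.85 F [-0.5  1.2  0.2] T [ 0.04 -0.01 -0.04] tilt [-0.0002 -0.0002]
323 58 [ 0.63583789 -0.22188135  0.011     ]
283 18
```

View pics/w7z.png

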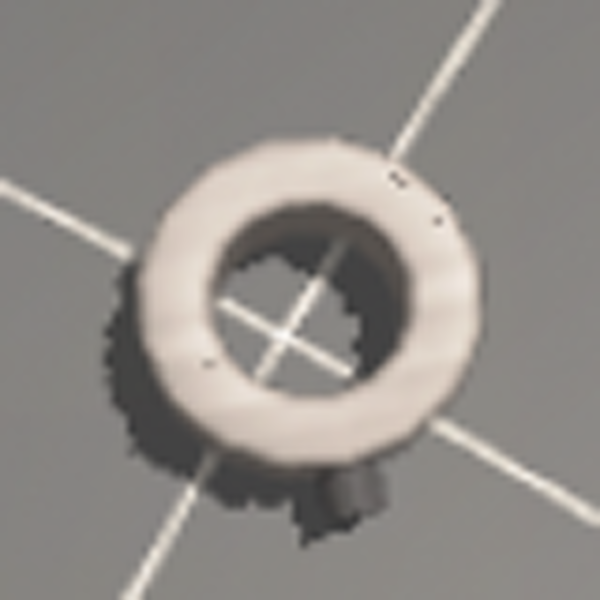

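Screw head now clearly visible at crop (357,490), ring centre at (310,302); overlay angles.

```bash
python3 - <<'E'
from h import *
d=np.load('w7.npy',allow_pickle=True)[0];o,p=d['o'],d['p']
x0,y0=283,18
base=cv2.resize(p['image'][y0:y0+80,x0:x0+80],(600,600),interpolation=cv2.INTER_CUBIC)
cx,cy=wz(p,o,x0+310/7.5-.5,y0+302/7.5-.5,.022)[:2];print(cx,cy)
P=lambda L:np.array([(wproj(p,o,m)-[x0,y0]+.5)*7.5 for m in L]).astype(np.int32)
T=np.linspace(0,2*np.pi,60);out=[]
for a in (-42,-46,-50):
    c=base.copy();r=np.radians(a);u=np.array([np.cos(r),np.sin(r),0]);v=np.array([-np.sin(r),np.cos(r),0])
    for R,z in ((.022,.022),(.0125,.022)): cv2.polylines(c,[P([(cx+R*np.cos(t),cy+R*np.sin(t),z) for t in T])],True,(0,255,0),1)
    for R in (.022,.028): cv2.polylines(c,[P([np.array([cx,cy,.011])+R*u+.004*np.cos(t)*v+[0,0,.004*np.sin(t)] for t in T])],True,(255,0,0),1)
    out.append(c[360:560,230:490])
save('scr2',cv2.resize(np.hstack(out),(800,205),interpolation=3));save('scr3',c)
E
```

```text
0.6371080591366307 -0.22285766703534915
```

View pics/scr2.png

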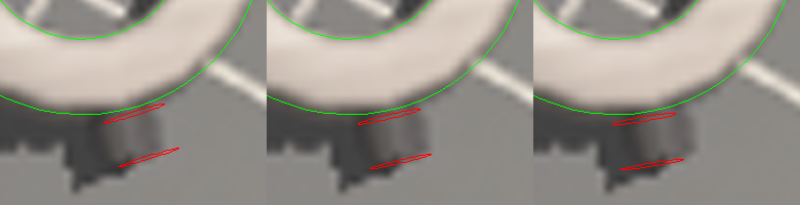

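View pics/scr3.png

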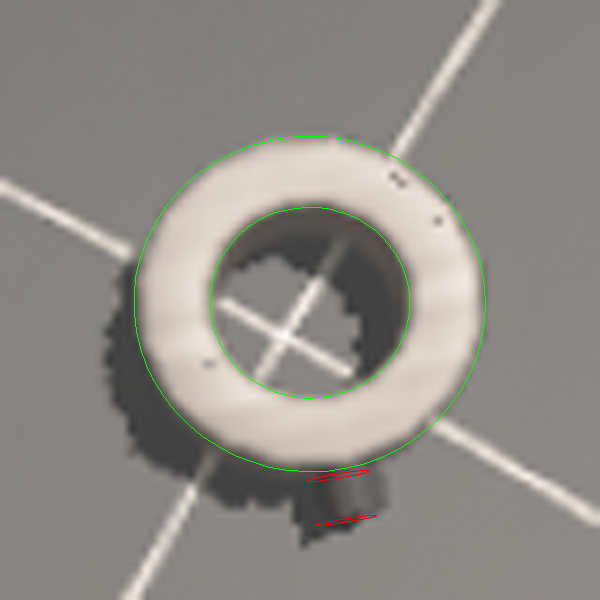

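```bash
python3 - <<'E'
from h import *
o=bot.get_obs()
o['tool_rot']=o['tool_rot'];
plan([.637,-.2222,.13],-53,21,hand=-0.27)
o2=dict(o);o2['eef_pos']=np.array([.637,-.2222,.13]);
a=np.radians(-53);q=Ro.from_matrix(np.column_stack([[np.cos(a),np.sin(a),0],[np.sin(a),-np.cos(a),0],[0,0,-1]])).as_quat();o2['tool_rot']=np.r_[q[3],q[:3]]
plan([.637,-.2222,.13],-136,21,hand=-0.27,o=o2)
d=np.load('w6.npy',allow_pickle=True)[0];print(wz(d['p'],d['o'],374,168,.004))
E
```

```text
from [ 0.6931 -0.3291  0.1765] yaw 30.02 rows 21
-0.27 0.002 -0.048 0.019 -0.001 0 0.988; -0.27 -0.001 -0.048 0.019 -0.001 0 0.988; -0.27 -0.005 -0.048 0.019 -0.001 0 0.988; -0.27 -0.008 -0.047 0.019 -0.001 0 0.988; -0.27 -0.011 -0.047 0.018 -0.001 0 0.988; -0.27 -0.014 -0.046 0.018 -0.001 0 0.988; -0.27 -0.017 -0.045 0.018 -0.001 0 0.988; -0.27 -0.021 -0.043 0.018 -0.001 0 0.988; -0.27 -0.023 -0.042 0.018 -0.001 0 0.988; -0.27 -0.026 -0.04 0.018 -0.001 0 0.988; -0.27 -0.029 -0.038 0.018 -0.001 0 0.988; -0.27 -0.032 -0.036 0.018 -0.001 0 0.988

-0.27 -0.034 -0.034 0.018 -0.001 0 0.988; -0.27 -0.036 -0.031 0.018 -0.001 0 0.988; -0.27 -0.038 -0.029 0.018 -0.001 0 0.988; -0.27 -0.04 -0.026 0.018 -0.001 0 0.988; -0.27 -0.042 -0.023 0.018 -0.001 0 0.988; -0.27 -0.043 -0.02 0.018 -0.001 0 0.988; -0.27 -0.045 -0.017 0.018 -0.001 0 0.988; -0.27 -0.046 -0.014 0.018 -0.001 0 0.988; -0.27 -0.047 -0.011 0.018 -0.001 0 0.988

from [ 0.637  -0.2222  0.13  ] yaw -53.0 rows 21
-0.27 0 0 0 0 0 0.988; -0.27 0 0 0 0 0 0.988; -0.27 0 0 0 0 0 0.988; -0.27 0 0 0 0 0 0.988; -0.27 0 0 0 0 0 0.988; -0.27 0 0 0 0 0 0.988; -0.27 0 0 0 0 0 0.988; -0.27 0 0 0 0 0 0.988; -0.27 0 0 0 0 0 0.988; -0.27 0 0 0 0 0 0.988; -0.27 0 0 0 0 0 0.988; -0.27 0 0 0 0 0 0.988

-0.27 0 0 0 0 0 0.988; -0.27 0 0 0 0 0 0.988; -0.27 0 0 0 0 0 0.988; -0.27 0 0 0 0 0 0.988; -0.27 0 0 0 0 0 0.988; -0.27 0 0 0 0 0 0.988; -0.27 0 0 0 0 0 0.988; -0.27 0 0 0 0 0 0.988; -0.27 0 0 0 0 0 0.988

[ 0.67733039 -0.18545057  0.004     ]
```

Emit:
apply_moves --moves "-0.27 0.002 -0.048 0.019 0 0 0.988; -0.27 -0.001 -0.048 0.019 0 0 0.988; -0.27 -0.005 -0.048 0.019 0 0 0.988; -0.27 -0.008 -0.047 0.019 0 0 0.988; -0.27 -0.011 -0.047 0.018 0 0 0.988; -0.27 -0.014 -0.046 0.018 0 0 0.988; -0.27 -0.017 -0.045 0.018 0 0 0.988; -0.27 -0.021 -0.043 0.018 0 0 0.988; -0.27 -0.023 -0.042 0.018 0 0 0.988; -0.27 -0.026 -0.04 0.018 0 0 0.988; -0.27 -0.029 -0.038 0.018 0 0 0.988; -0.27 -0.032 -0.036 0.018 0 0 0.988"

```text
t: 13.48
eef_pos: [0.6608, -0.2659, 0.1509]
tool_rot: [-0.0, 0.988, -0.152, 0.0]
contact_force: [0.7, 0.5, 0.0]
gripper_width: 0.633
```

Emit:
apply_moves --moves "-0.27 -0.034 -0.034 0.018 0 0 0.988; -0.27 -0.036 -0.031 0.018 0 0 0.988; -0.27 -0.038 -0.029 0.018 0 0 0.988; -0.27 -0.04 -0.026 0.018 0 0 0.988; -0.27 -0.042 -0.023 0.018 0 0 0.988; -0.27 -0.043 -0.02 0.018 0 0 0.988; -0.27 -0.045 -0.017 0.018 0 0 0.988; -0.27 -0.046 -0.014 0.018 0 0 0.988; -0.27 -0.047 -0.011 0.018 0 0 0.988; -0.27 0 0 0 0 0 0.988; -0.27 0 0 0 0 0 0.988; -0.27 0 0 0 0 0 0.988"

```text
t: 14.48
eef_pos: [0.6366, -0.2203, 0.1314]
tool_rot: [-0.001, 0.844, -0.536, -0.0]
contact_force: [-0.2, -0.4, 0.2]
gripper_width: 0.636
```

Emit:
apply_moves --moves "-0.27 0 0 0 0 0 0.988; -0.27 0 0 0 0 0 0.988; -0.27 0 0 0 0 0 0.988; -0.27 0 0 0 0 0 0.988; -0.27 0 0 0 0 0 0.988; -0.27 0 0 0 0 0 0.988; -0.27 0 0 0 0 0 0.988; -0.27 0 0 0 0 0 0.988; -0.27 0 0 0 0 0 0.988; -0.27 0 0 0 0 0 0.988; -0.27 0 0 0 0 0 0.988; -0.27 0 0 0 0 0 0.988"

```text
t: 15.48
eef_pos: [0.6366, -0.2204, 0.1314]
tool_rot: [0.001, -0.557, 0.831, 0.001]
contact_force: [-0.5, 0.1, 0.2]
gripper_width: 0.634
```

Emit:
apply_moves --moves "-0.27 0 0 0 0 0 0.988; -0.27 0 0 0 0 0 0.988; -0.27 0 0 0 0 0 0.988; -0.27 0 0 0 0 0 0.988; -0.27 0 0 0 0 0 0.988; -0.27 0 0 0 0 0 0.988; -0.27 0 0 0 0 0 0; -0.27 0 0 0 0 0 0"

```text
t: 16.15
eef_pos: [0.6368, -0.221, 0.1312]
tool_rot: [0.0, -0.377, 0.926, 0.0]
contact_force: [0.2, -0.1, 0.8]
gripper_width: 0.634
```

```bash
python3 - <<'E'
from h import *
o=st();p=imaging.read_camera('wrist');np.save('w8.npy',[dict(o=o,p=p)],allow_pickle=True);print(o['q'].round(2))
c=p['image'][100:300,200:440];save('w8',cv2.resize(c,(720,600),interpolation=3))
E
```

```text
t 16.15 [ 0.6368 -0.221   0.1312] yaw -135.76 w mm 53.9 F [ 0.2 -0.1  0.8] T [0.01 0.04 0.  ] tilt [0.0001 0.001 ]
[ 0.1   0.58  0.21  1.65 -0.14  0.92 -2.01]
```

View pics/w8.png

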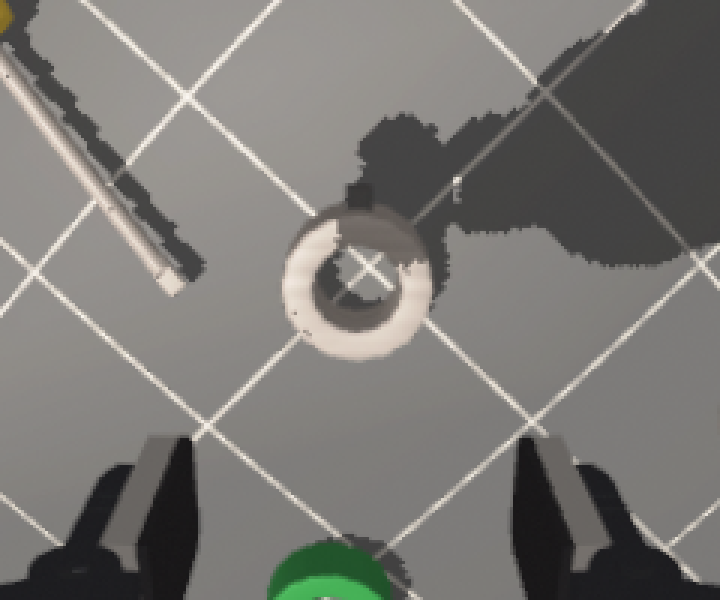

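```bash
python3 - <<'E'
from h import *
d=np.load('w8.npy',allow_pickle=True)[0];o,p=d['o'],d['p']
c=wz(p,o,200+358/3-.33,100+285/3-.33,.022);s=wz(p,o,200+359/3-.33,100+190/3-.33,.011)
print(c,s,np.degrees(np.arctan2(*(s-c)[[1,0]])),np.hypot(*(s-c)[:2]))
b=wz(p,o,200+357/3-.33,100+268/3,.0); print(b)
R=Rt(o).as_matrix();print('tool-frame offset of centre',R.T@(c-o['eef_pos']))
save('w8z',cv2.resize(p['image'][155:225,284:354],(560,560),interpolation=cv2.INTER_CUBIC))
tip=wz(p,o,200+175/3,100+285/3,.004);print('tip',R.T@(tip-o['eef_pos']))
E
```

```text
[ 0.63777215 -0.22377155  0.022     ] [ 0.65515124 -0.2420234   0.011     ] -46.40313993798072 0.02520243701413682
[ 0.63695037 -0.2225961   0.        ]
tool-frame offset of centre [ 0.00130832 -0.00269553  0.10923116]
tip [-0.05441256  0.0029282   0.12727836]
```

View pics/w8z.png

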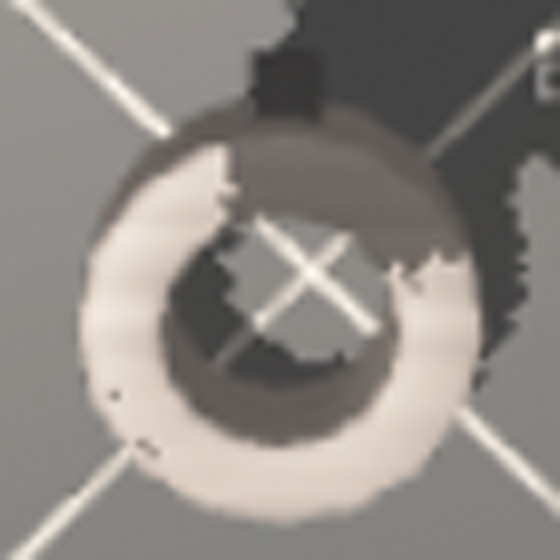

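Emit:
apply_moves --moves "-0.27 0.008 -0.0135 0.2 0 0 -0.1; -0.27 0 0 0.25 0 0 0; -0.27 0 0 0.25 0 0 0; -0.27 0 0 0.2 0 0 0; -0.27 0 0 0.1 0 0 0; -0.27 0 0 0.065 0 0 0; -0.27 0 0 0 0 0 0; -0.27 0 0 0 0 0 0"

```text
t: 16.87
eef_pos: [0.6381, -0.2249, 0.0041]
tool_rot: [0.001, -0.378, 0.926, -0.0]
contact_force: [1.0, -0.1, -0.0]
gripper_width: 0.636
```

Emit:
apply_moves --moves "0 0 0 0 0 0 0; 0 0 0 0 0 0 0; 1 0 0 0 0 0 0; 1 0 0 0 0 0 0; 1 0 0 0 0 0 0" --force 40

```text
t: 17.28
eef_pos: [0.6387, -0.2251, 0.0053]
tool_rot: [0.001, -0.378, 0.926, -0.001]
contact_force: [-1.8, 1.5, 5.3]
gripper_width: 0.5
```

```bash
python3 - <<'E'
from h import *
o=st();p=imaging.read_camera('wrist');np.save('w9.npy',[dict(o=o,p=p)],allow_pickle=True)
c=p['image'][200:330,240:400];save('w9',cv2.resize(c,(738,600),interpolation=3))
E
```

```text
t 17.28 [ 0.6387 -0.2251  0.0053] yaw -135.57 w mm 42.47 F [-1.8  1.5  5.3] T [ 0.13  0.28 -0.02] tilt [ 0.003  -0.0007]
```

View pics/w9.png

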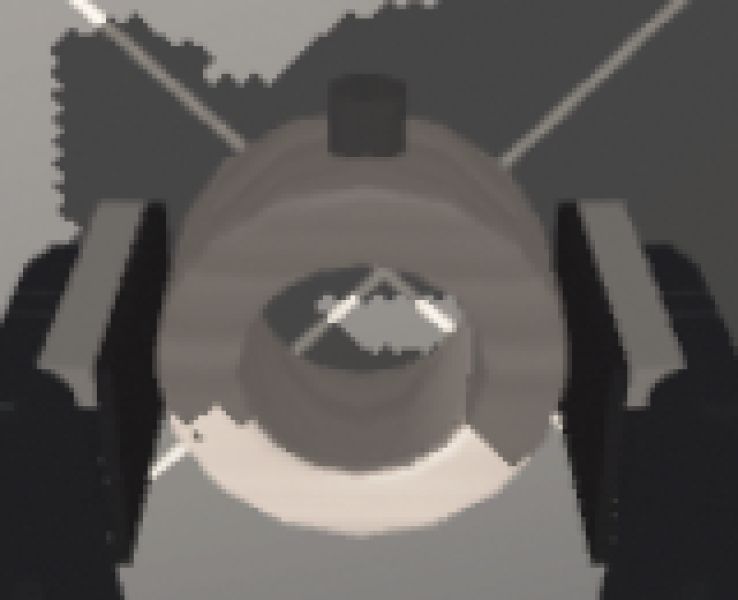

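```bash
python3 - <<'E'
from h import *
d=np.load('w9.npy',allow_pickle=True)[0];o,p=d['o'],d['p'];R=Rt(o).as_matrix()
sc=738/160
T=np.linspace(0,2*np.pi,180)
for dy in (-.002,-.001,0,.001,.002):
    cw=o['eef_pos']+R@np.array([0,dy,0])
    for Rr,z in ((.022,.022),(.0125,.022)):
        q=np.array([wproj(p,o,[cw[0]+Rr*np.cos(t),cw[1]+Rr*np.sin(t),z]) for t in T])
        q=(q-[240,200]+.5)*sc; print(dy,Rr,q.min(0).round(),q.max(0).round())
E
```

```text
-0.002 0.022 [143. 137.] [574. 506.]
-0.002 0.0125 [236. 226.] [481. 436.]
-0.001 0.022 [144. 147.] [573. 513.]
-0.001 0.0125 [236. 235.] [481. 443.]
0 0.022 [145. 156.] [572. 520.]
0 0.0125 [236. 244.] [480. 451.]
0.001 0.022 [145. 166.] [572. 527.]
0.001 0.0125 [237. 253.] [480. 459.]
0.002 0.022 [146. 175.] [571. 534.]
0.002 0.0125 [237. 262.] [480. 466.]
```

Emit:
apply_moves --moves "1 0 0 -0.05 0 0 0; 1 0 0 -0.15 0 0 0; 1 0 0 -0.25 0 0 0; 1 0 0 -0.25 0 0 0; 1 0 0 -0.25 0 0 0; 1 0 0 -0.25 0 0 0; 1 0 0 -0.2 0 0 0; 1 0 0 -0.05 0 0 0; 1 0 0 0 0 0 0; 1 0 0 0 0 0 0"

```text
t: 18.17
eef_pos: [0.637, -0.2244, 0.1767]
tool_rot: [-0.0, -0.378, 0.926, 0.0]
contact_force: [0.9, 0.4, -2.3]
gripper_width: 0.503
```

```bash
python3 - <<'E'
from h import *
o=st();p=imaging.read_camera('wrist');np.save('w10.npy',[dict(o=o,p=p)],allow_pickle=True)
c=p['image'][200:330,240:400];save('w10',cv2.resize(c,(738,600),interpolation=3))
plan([.5212,.0822,.170],-45.5,24,hand=1)
E
```

```text
t 18.17 [ 0.637  -0.2244  0.1767] yaw -135.57 w mm 42.78 F [ 0.9  0.4 -2.3] T [0.02 0.01 0.02] tilt [-0.0004  0.0003]
from [ 0.6364 -0.2242  0.1756] yaw -135.57 rows 24
1 -0.046 0.104 0.002 0.002 0 -0.938; 1 -0.053 0.101 0.002 0.002 0 -0.938; 1 -0.059 0.097 0.002 0.002 0 -0.938; 1 -0.065 0.093 0.002 0.002 0 -0.938; 1 -0.071 0.089 0.002 0.002 0 -0.938; 1 -0.077 0.084 0.002 0.002 0 -0.938; 1 -0.082 0.078 0.002 0.002 0 -0.938; 1 -0.087 0.073 0.002 0.002 0 -0.938; 1 -0.092 0.067 0.002 0.002 0 -0.938; 1 -0.096 0.061 0.002 0.002 0 -0.938; 1 -0.1 0.054 0.002 0.002 0 -0.938; 1 -0.103 0.048 0.002 0.002 0 -0.938

1 -0.106 0.041 0.002 0.002 0 -0.938; 1 -0.108 0.034 0.002 0.002 0 -0.938; 1 -0.11 0.027 0.002 0.002 0 -0.938; 1 -0.112 0.02 0.002 0.002 0 -0.938; 1 -0.113 0.012 0.002 0.002 0 -0.938; 1 -0.114 0.005 0.002 0.002 0 -0.938; 1 -0.114 -0.003 0.002 0.002 0 -0.938; 1 -0.113 -0.01 0.002 0.002 0 -0.938; 1 -0.112 -0.018 0.002 0.002 0 -0.938; 1 -0.111 -0.025 0.002 0.002 0 -0.938; 1 -0.109 -0.032 0.002 0.002 0 -0.938; 1 -0.107 -0.039 0.002 0.002 0 -0.938
```

View pics/w10.png

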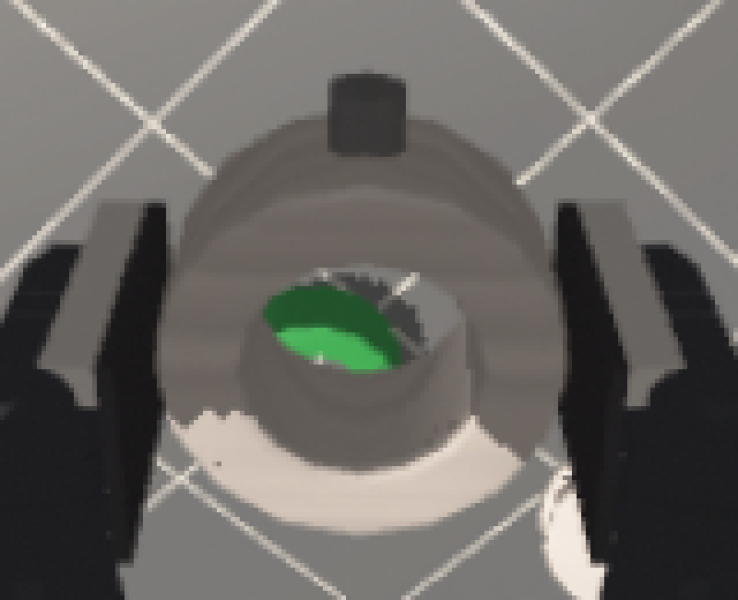

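Emit:
apply_moves --moves "1 -0.046 0.104 0.002 0 0 -0.938; 1 -0.053 0.101 0.002 0 0 -0.938; 1 -0.059 0.097 0.002 0 0 -0.938; 1 -0.065 0.093 0.002 0 0 -0.938; 1 -0.071 0.089 0.002 0 0 -0.938; 1 -0.077 0.084 0.002 0 0 -0.938; 1 -0.082 0.078 0.002 0 0 -0.938; 1 -0.087 0.073 0.002 0 0 -0.938; 1 -0.092 0.067 0.002 0 0 -0.938; 1 -0.096 0.061 0.002 0 0 -0.938; 1 -0.1 0.054 0.002 0 0 -0.938; 1 -0.103 0.048 0.002 0 0 -0.938"

```text
t: 19.22
eef_pos: [0.5782, -0.0707, 0.1721]
tool_rot: [-0.001, -0.705, 0.709, 0.001]
contact_force: [-0.3, 0.0, -1.6]
gripper_width: 0.498
```

Emit:
apply_moves --moves "1 -0.106 0.041 0.002 0 0 -0.938; 1 -0.108 0.034 0.002 0 0 -0.938; 1 -0.11 0.027 0.002 0 0 -0.938; 1 -0.112 0.02 0.002 0 0 -0.938; 1 -0.113 0.012 0.002 0 0 -0.938; 1 -0.114 0.005 0.002 0 0 -0.938; 1 -0.114 -0.003 0.002 0 0 -0.938; 1 -0.113 -0.01 0.002 0 0 -0.938; 1 -0.112 -0.018 0.002 0 0 -0.938; 1 -0.111 -0.025 0.002 0 0 -0.938; 1 -0.109 -0.032 0.002 0 0 -0.938; 1 -0.107 -0.039 0.002 0 0 -0.938"

```text
t: 20.22
eef_pos: [0.5206, 0.0821, 0.1695]
tool_rot: [0.001, 0.923, -0.385, -0.002]
contact_force: [-0.1, 0.1, -0.5]
gripper_width: 0.502
```

Emit:
apply_moves --moves "1 0 0 0 0 0 0; 1 0 0 0 0 0 0; 1 0 0 0 0 0 0"

```text
t: 20.47
eef_pos: [0.522, 0.0806, 0.1705]
tool_rot: [0.001, 0.922, -0.388, -0.001]
contact_force: [0.3, -0.7, -0.9]
gripper_width: 0.497
```

```bash
python3 - <<'E'
from h import *
o=st();p=imaging.read_camera('wrist');np.save('w11.npy',[dict(o=o,p=p)],allow_pickle=True)
c=p['image'][200:330,240:400];save('w11',np.clip(cv2.resize(c,(738,600),interpolation=3)*1.4,0,255).astype(np.uint8));print(o['q'].round(2))
E
```

```text
t 20.47 [0.522  0.0806 0.1705] yaw -45.68 w mm 42.23 F [ 0.3 -0.7 -0.9] T [ 0.   -0.04  0.03] tilt [-0.0016 -0.0008]
[-0.09  0.32 -0.21  1.95  0.09  0.88 -1.15]
```

View pics/w11.png

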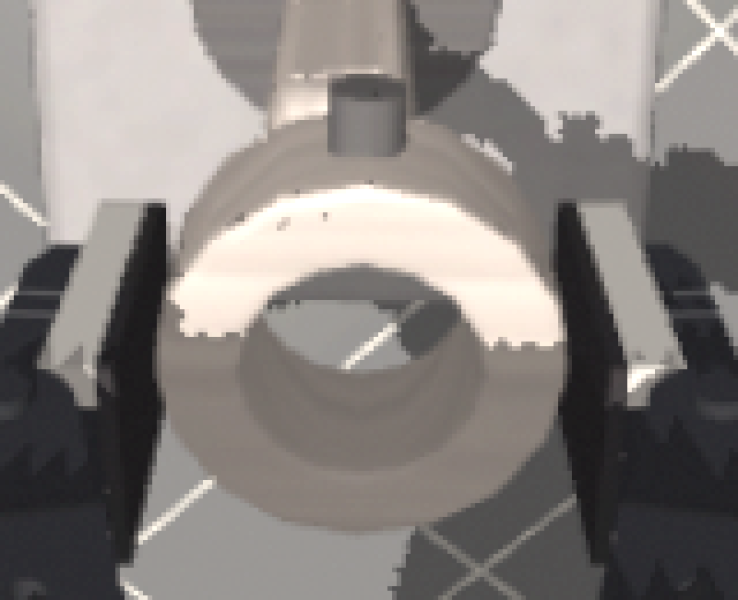

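Emit:
apply_moves --moves "1 -0.022 -0.004 0.1 0 0 0; 1 0 0 0.15 0 0 0; 1 0 0 0.04 0 0 0; 1 0 0 0 0 0 0; 1 0 0 0 0 0 0"

```text
t: 20.93
eef_pos: [0.5209, 0.0834, 0.1367]
tool_rot: [0.0, 0.922, -0.388, -0.0]
contact_force: [0.1, -0.1, -1.1]
gripper_width: 0.496
```

```bash
python3 - <<'E'
from h import *
o=st();p=imaging.read_camera('wrist');np.save('w12.npy',[dict(o=o,p=p)],allow_pickle=True)
c=p['image'][200:330,240:400];save('w12',np.clip(cv2.resize(c,(738,600),interpolation=3)*1.4,0,255).astype(np.uint8))
s=imaging.read_camera('side');save('s12',np.clip(cv2.resize(s['image'][130:230,250:370],(720,600),interpolation=3)*1.2,0,255).astype(np.uint8))
E
```

```text
t 20.93 [0.5209 0.0834 0.1367] yaw -45.6 w mm 42.19 F [ 0.1 -0.1 -1.1] T [ 0.03  0.02 -0.  ] tilt [-0.0005 -0.0003]
```

View pics/w12.png

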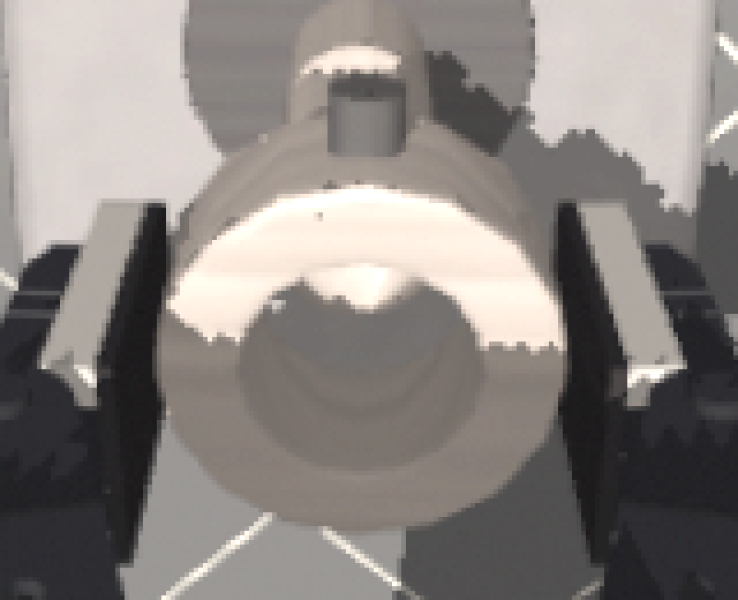

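View pics/s12.png

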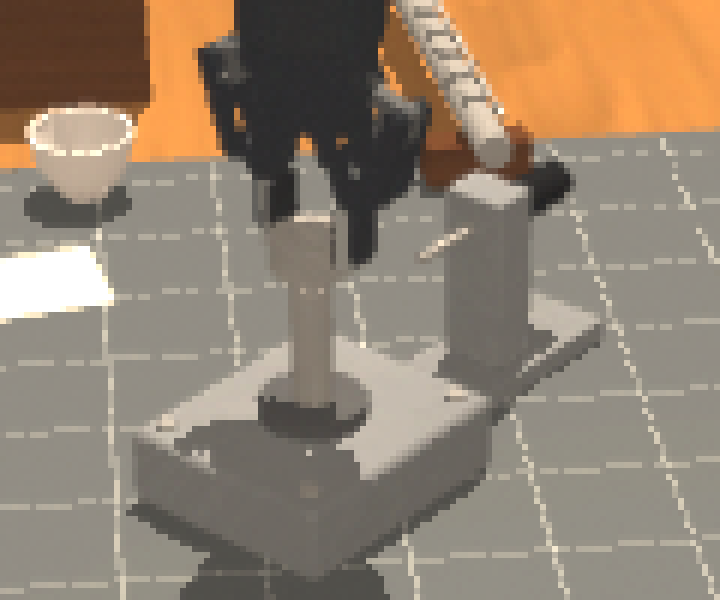

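```bash
python3 - <<'E'
from h import *
d=np.load('w12.npy',allow_pickle=True)[0];o,p=d['o'],d['p']
c=p['image'][190:226,295:340].astype(float);c=np.clip((c-60)*1.8,0,255).astype(np.uint8)
save('w12z',cv2.resize(c,(720,576),interpolation=cv2.INTER_CUBIC))
d=np.load('w11.npy',allow_pickle=True)[0];o,p=d['o'],d['p']
c=p['image'][170:226,285:340].astype(float);c=np.clip((c-60)*1.6,0,255).astype(np.uint8)
save('w11z',cv2.resize(c,(590,600),interpolation=cv2.INTER_CUBIC))
E
```

```text
(no output)
```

View pics/w12z.png

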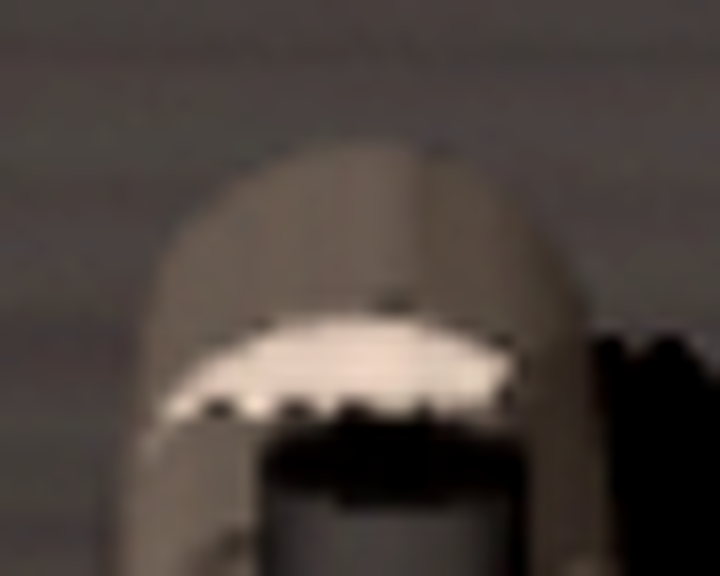

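View pics/w11z.png

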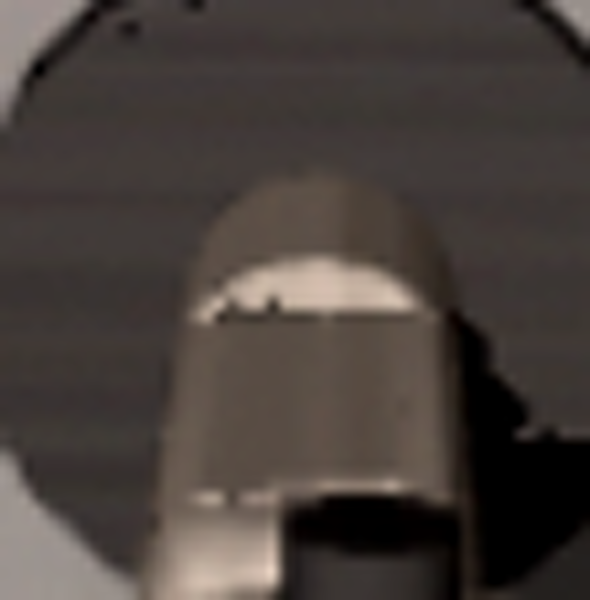

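Emit:
apply_moves --moves "1 0 0 0.04 0 0 0; 1 0 0 0.04 0 0 0; 1 0 0 0.03 0 0 0; 1 0 0 0 0 0 0"

```text
t: 21.37
eef_pos: [0.5201, 0.0838, 0.1226]
tool_rot: [0.0, 0.922, -0.387, -0.001]
contact_force: [-0.1, 0.6, -1.4]
gripper_width: 0.502
```

```bash
python3 - <<'E'
from h import *
o=st();p=imaging.read_camera('wrist')
c=p['image'][200:330,240:400];save('w13',np.clip(cv2.resize(c,(738,600),interpolation=3)*1.4,0,255).astype(np.uint8))
E
```

```text
t 21.37 [0.5201 0.0838 0.1226] yaw -45.53 w mm 42.63 F [-0.1  0.6 -1.4] T [0.02 0.04 0.07] tilt [-0.0014 -0.0004]
```

View pics/w13.png

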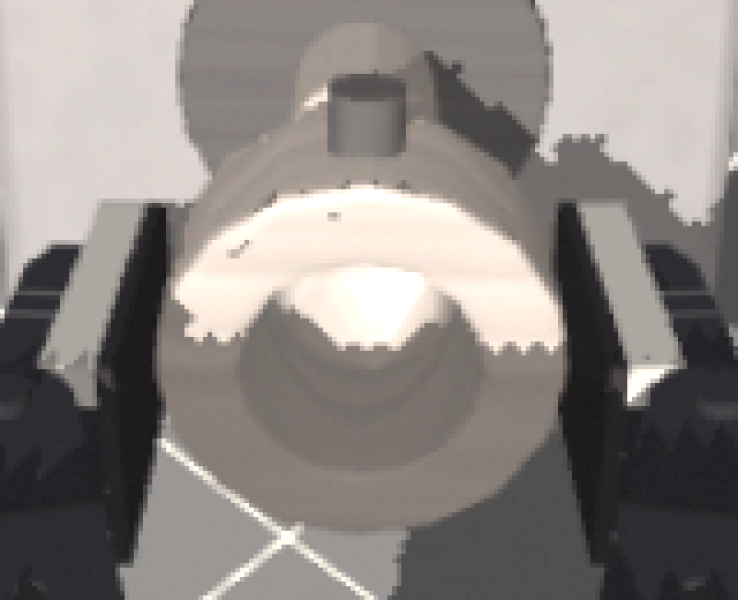

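Emit:
apply_moves --moves "1 0.007 0 0.05 0 0 0; 1 0 0 0.08 0 0 0; 1 0 0 0.07 0 0 0; 1 0 0 0.03 0 0 0; 1 0 0 0 0 0 0; 1 0 0 0 0 0 0; 1 0 0 0 0 0 0"

```text
t: 22.0
eef_pos: [0.5216, 0.0834, 0.0959]
tool_rot: [-0.0, 0.922, -0.387, 0.0]
contact_force: [-0.2, 0.2, -0.8]
gripper_width: 0.498
```

```bash
python3 - <<'E'
from h import *
o=st();p=imaging.read_camera('wrist');np.save('w14.npy',[dict(o=o,p=p)],allow_pickle=True)
c=p['image'][200:330,240:400];save('w14',np.clip(cv2.resize(c,(738,600),interpolation=3)*1.4,0,255).astype(np.uint8))
s=imaging.read_camera('side');np.save('s14.npy',[s],allow_pickle=True);save('s14',np.clip(cv2.resize(s['image'][150:210,260:340],(800,600),interpolation=3)*1.2,0,255).astype(np.uint8));st()
E
```

```text
t 22.0 [0.5216 0.0834 0.0959] yaw -45.53 w mm 42.32 F [-0.2  0.2 -0.8] T [-0.   -0.01 -0.03] tilt [0.0003 0.0001]
t 22.1 [0.5217 0.0835 0.0962] yaw -45.53 w mm 42.5 F [-0.5  0.1 -0.6] T [0.02 0.03 0.01] tilt [0.0008 0.0002]
```

View pics/w14.png

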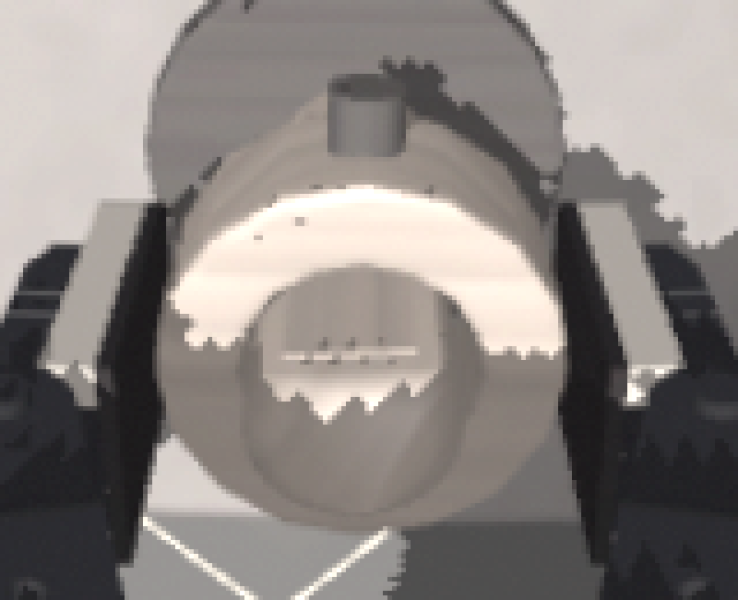

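View pics/s14.png

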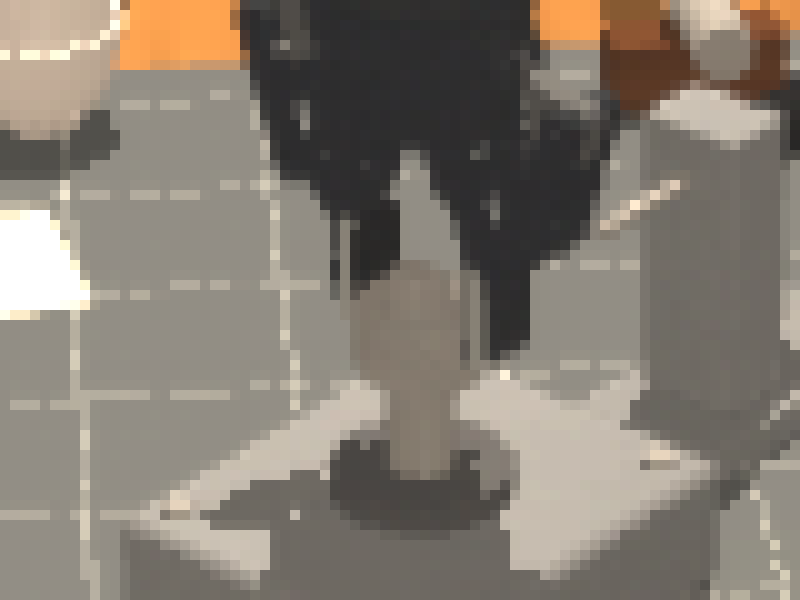

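Emit:
apply_moves --moves "1 -0.007 0 0.011 0 0 -0.25; 1 0 0 0 0 0 0; 1 0 0 0 0 0 0; 1 0 0 0 0 0 0; 1 0 0 0 0 0 0"

```text
t: 22.52
eef_pos: [0.5208, 0.084, 0.0946]
tool_rot: [-0.0, 0.925, -0.379, 0.0]
contact_force: [0.4, 0.6, -0.1]
gripper_width: 0.5
```

```bash
python3 - <<'E'
from h import *
o=st();p=imaging.read_camera('wrist');np.save('w15.npy',[dict(o=o,p=p)],allow_pickle=True)
c=p['image'][200:330,240:400];save('w15',np.clip(cv2.resize(c,(738,600),interpolation=cv2.INTER_CUBIC)*1.4,0,255).astype(np.uint8));st()
# overlay flat top edge: predicted for several angles
x=np.array([.5192,.0803])
for a in (42,44,46,48):
    r=np.radians(a);u=np.array([np.cos(r),np.sin(r)]);v=np.array([-u[1],u[0]])
    L=[(wproj(p,o,[*(x+.0075*u+s*.008*v),.119])-[240,200]+.5)*4.61 for s in (1,-1)]
    print(a,np.round(L,1).tolist(),'slope',np.degrees(np.arctan2(L[1][1]-L[0][1],L[1][0]-L[0][0])))
E
```

```text
t 22.52 [0.5208 0.084  0.0946] yaw -44.53 w mm 42.48 F [ 0.4  0.6 -0.1] T [ 0.02 -0.01 -0.03] tilt [0.0002 0.    ]
t 22.57 [0.5208 0.084  0.0946] yaw -44.53 w mm 42.38 F [-0.2 -1.3 -1.2] T [-0.05  0.05  0.03] tilt [0.0001 0.    ]
42 [[288.8, 346.9], [454.9, 355.4]] slope 2.910106003643841
44 [[286.1, 349.2], [452.4, 352.8]] slope 1.2369043249890481
46 [[283.4, 351.7], [449.8, 350.4]] slope -0.4349437583201415
48 [[280.8, 354.1], [447.1, 348.0]] slope -2.106847291160542
```

View pics/w15.png

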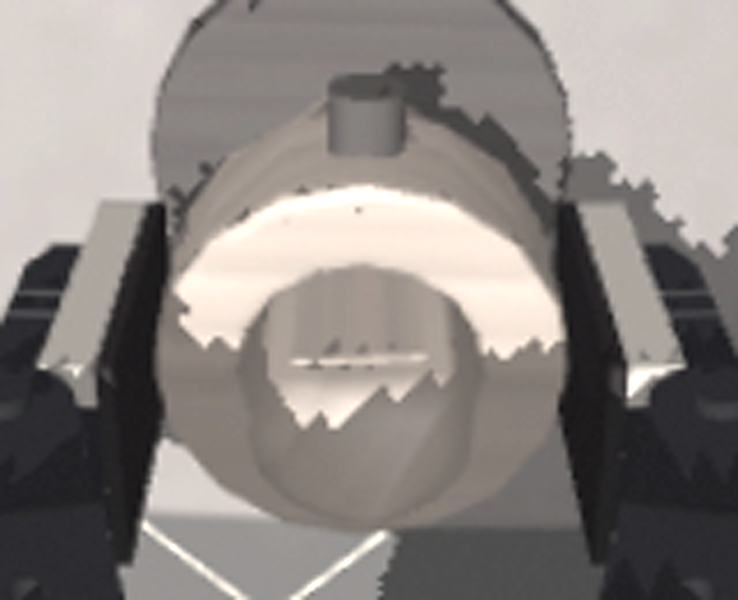

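```bash
python3 - <<'E'
from h import *
for n,r0 in (('w14',270),('w15',270)):
    d=np.load(n+'.npy',allow_pickle=True)[0];o,p=d['o'],d['p'];g=p['image'][...,0].astype(float)
    print(n);print(g[273:283,300:336:1].astype(int))
    
d=np.load('w11.npy',allow_pickle=True)[0];o,p=d['o'],d['p'];g=p['image'][...,0].astype(int)
print(g[192:204,302:329])
d=np.load('w15.npy',allow_pickle=True)[0];c=d['p']['image'][250:315,285:345]
save('w15z',np.clip(cv2.resize(c,(600,650)[::1],interpolation=cv2.INTER_CUBIC)[:600]*1.5,0,255).astype(np.uint8))
E
```

```text
w14
[[125 121 115 114 114 113 113 114 115 113  97 110 115 115 116 116 100 114
  118 118 117 112  95 108 112 113 114 116 118 121 123 124 123 124 121 105]
 [125 120 115 114 114 113 114 114 111  99  86 107 114 115 112 100  89 112
  118 117 117 113 102 111 112 113 114 115 118 120 122 124 124 123 122 109]
 [125 120 115 113 113 113 113 114 112 100  99 117 123 123 120 111 111 130
  134 134 133 130 128 128 134 139 140 142 144 145 132 123 123 123 123 110]
 [128 132 136 134 134 139 124 120 135 135 133 141 131 129 140 141 141 151
  147 145 147 144 143 143 149 153 155 156 157 158 137 123 123 123 124 111]
 [131 145 159 157 158 165 133 126 161 160 160 157 123 119 149 150 150 151
  127 120 135 135 134 135 125 122 126 126 126 125 124 124 123 123 124 113]
 [127 127 127 127 127 105  94 106 122 120 120  98  88 104 122 123 122 122
  104 105 122 122 123 123 104 108 126 126 125 126 124 124 124 125 126 114]
 [127 127 128 129 127 126 125 123 122 120 120 118 117 119 122 122 122 123
  121 121 122 121 122 123 122 124 126 126 126 125 124 125 126 126 127 114]
 [126 126 128 128 129 127 126 125 123 122 122 122 122
[... 2546 characters left out ...]
 107  93  89  91  97]
 [111 134 161 176 122 149 175 161 104 168 176 179 181 182 179 174 172 175
  178 181 181 153 122  98  89  88  96]
 [121 150 167 106 105 106 106 106 106 110 110 111 119 132 117 116 115 115
  116 119 119 119 124 118  88  70  93]
 [114 124 129 117 115 115 113 114 114 115 115 115 118 122 117 116 115 115
  116 119 119 119 119 110  87  70  65]
 [114 120 121 120 117 116 116 116 116 115 116 116 118 119 116 115 115 115
  116 119 120 120 118 109  89  75  58]
 [116 120 121 120 117 116 115 115 115 116 115 116 117 119 117 116 115 115
  116 119 120 120 119 110  90  77  59]
 [117 122 121 118 117 117 115 115 116 115 116 116 117 118 117 116 115 115
  116 119 120 121 120 112  91  79  59]]
```

View pics/w15z.png

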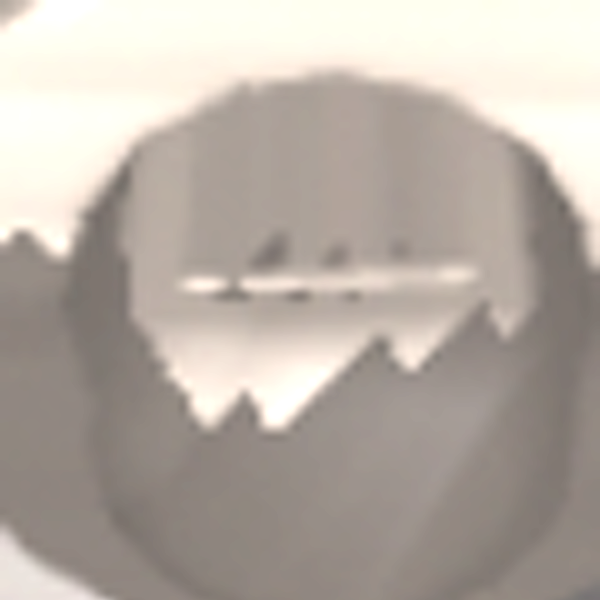

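```bash
python3 - <<'E'
from h import *
d=np.load('w15.npy',allow_pickle=True)[0];o,p=d['o'],d['p'];R=Rt(o).as_matrix()
for zc in (0,.003,.006):   # camera depth bias tests
  q=dict(p);M=np.array(p['mount']).copy();M[0,3]=0;M[2,3]-=zc;q['mount']=M
  f=lambda t:wproj(q,o,o['eef_pos']+R@np.array(t))
  # bore rim front/back at top plane z tool=-.0167
  best=min(np.arange(-.002,.007,.0001),key=lambda c:abs((f([0,c-.0125,-.0167])[1]+f([0,c+.0125,-.0167])[1])/2-(200+368.5/4.6125-.5)))
  print(zc,'c',best,'rim rows',f([0,best-.0125,-.0167])[1],f([0,best+.0125,-.0167])[1],'width',f([.0125,best,-.0167])[0]-f([-.0125,best,-.0167])[0],'outerw',f([.022,best,-.0167])[0]-f([-.022,best,-.0167])[0])
  for e in (-.001,0,.001): print('  e',e,'chord119',f([0,best+e-.0075,-.0244])[1],'spindle top back',f([0,best+e+.0075,-.0304])[1],'r11@121 back',f([0,best+e+.011,-.0264])[1])
print('obs rim', 200+265/4.6125-.5,200+472/4.6125-.5,'width',242/4.61,'outer',410/4.61)
c=p['image'][285:325,285:345];save('w15b',np.clip((cv2.resize(c,(780,520),interpolation=cv2.INTER_CUBIC).astype(float)-60)*1.8,0,255).astype(np.uint8))
E
```

```text
0 c 0.0036000000000000025 rim rows 257.42406494310666 301.3616410322085 width 52.45279403126432 outerw 91.86491764538738
  e -0.001 chord119 273.49543919807525 spindle top back 308.48683425998775 r11@121 back 309.2014688171961
  e 0 chord119 275.4117333661537 spindle top back 310.21590120166934 r11@121 back 310.86530698835793
  e 0.001 chord119 277.31365296162664 spindle top back 311.93009286899974 r11@121 back 312.5153073381681
0.003 c 0.005500000000000003 rim rows 257.9829388847261 300.8966009785023 width 51.23695783966326 outerw 89.75555996056465
  e -0.001 chord119 273.67007241508287 spindle top back 307.80107525856573 r11@121 back 308.5230975960333
  e 0 chord119 275.5378148298415 spindle top back 309.4910199308635 r11@121 back 310.1507039499061
  e 0.001 chord119 277.3918868252083 spindle top back 311.1668200402869 r11@121 back 311.76512856346744
0.006 c 0.006900000000000003 rim rows 257.60326865167735 299.68261990441545 width 50.149706755632394 outerw 87.86799519841708
  e -0.001 chord119 272.9204756260688 spindle top back 306.3166483448456 r11@121 back 307.0747399949911
  e 0 chord119 274.74857835075215 spindle top back 307.975936412005 r11@121 back 308.6739448602997
  e 0.001 chord119 276.56365707760534 spindle top back 309.62172259492127 r11@121 back 310.26054602919396
obs rim 256.95257452574526 301.83062330623306 width 52.49457700650759 outer 88.93709327548807
```

View pics/w15b.png

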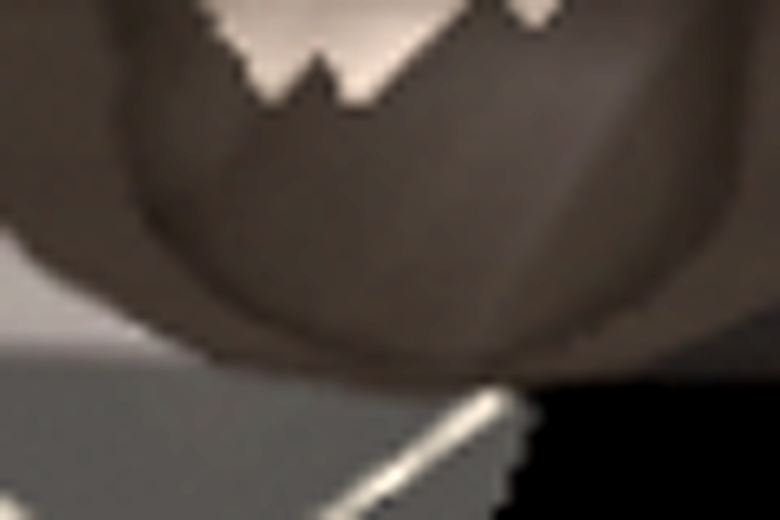

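Emit:
apply_moves --moves "1 0 0.004 0 0 0 0; 1 0 0.0035 0 0 0 0; 1 0 0 0 0 0 0; 1 0 0 0 0 0 0; 1 0 0 0 0 0 0; 1 0 0 0 0 0 0"

```text
t: 23.07
eef_pos: [0.5201, 0.0834, 0.0945]
tool_rot: [-0.0, 0.925, -0.379, 0.0]
contact_force: [0.7, 0.5, -1.3]
gripper_width: 0.501
```

```bash
python3 - <<'E'
from h import *
o=st();p=imaging.read_camera('wrist');np.save('w16.npy',[dict(o=o,p=p)],allow_pickle=True)
c=p['image'][200:330,240:400];save('w16',np.clip(cv2.resize(c,(738,600),interpolation=cv2.INTER_CUBIC)*1.4,0,255).astype(np.uint8))
t=imaging.read_camera('top');save('t16',cv2.resize(t['image'][130:310,150:470],(800,450),interpolation=3));st()
E
```

```text
t 23.07 [0.5201 0.0834 0.0945] yaw -44.53 w mm 42.56 F [ 0.7  0.5 -1.3] T [ 0.05  0.01 -0.01] tilt [0.0001 0.    ]
t 23.17 [0.5201 0.0834 0.0945] yaw -44.53 w mm 42.01 F [ 0.6 -0.6 -0.8] T [ 0.   -0.02  0.03] tilt [-0.  0.]
```

View pics/w16.png

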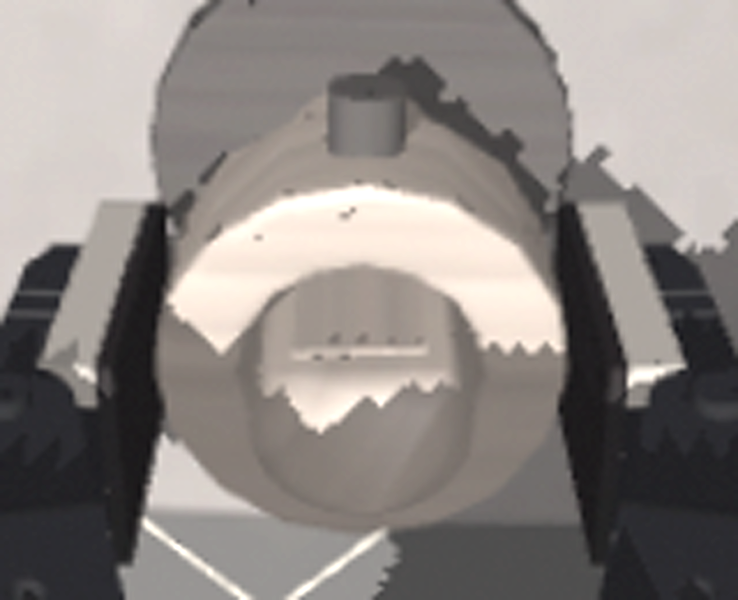

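View pics/t16.png

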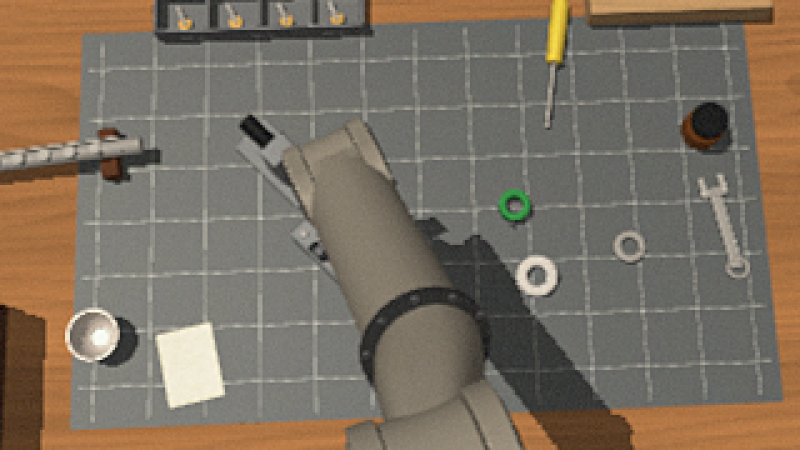

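```bash
python3 - <<'E'
from h import *
print(bot.hand_in())
E
```

```text
the job is handed in; nothing more can be done
None
```

The job is handed in at about t = 23 s. The collar is threaded over the spindle and still held in the fingers, with its screw over the flat.

- **Flat:** I pinched the bare spindle across the flat. The fingers read 18.2 mm, against 18.5 mm for a square pinch. I turned it about 48° so the flat faces the driver: the tool ended at 44.1° in world yaw, and the driver's direction fitted as 44 ± 0.5°. I never went back to pinch it again after letting go.
- **Collar:** I took the bright ring with the screw head, not the spacer or the green look-alike, and lowered it with no contact force above about 1.5 N.
- **Last checks:**
  - The collar centre is at about 100 mm, worked out from the fingertip height rather than measured directly. That puts its underside about 34 mm above the bearing cap.
  - The tool is level to within 0.1° and the collar looks centred on the spindle.
  - The screw points at about 44.3°.
  - The top view shows the other things where they were.
- **Disagreement:** The pictures put the flat anywhere from about 44° to 48°, while the pinch gave 44.1°. The lit line used for the high readings is distorted by shadow. In the last picture it lay 1–2° off square to the tool, so the screw could be up to about 3° off the flat. I chose the angle in between.

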